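# Pour macadamia nuts from a spout carton into a bowl

## Robot

A 6-joint arm with a two-finger parallel gripper is mounted at the origin on the work surface. World frame = base frame: x ahead of the robot, y to its left, z up, the work surface at z = 0. Lengths are in mm, angles in rad, forces in N, time in s.
With the tool pointing down it reaches from about 350 to 975 mm from the base axis. Payload 7.1 kg.
Tool frame: the origin (TCP) lies at the very end of the fingers, on their centre line; the grasp point (between the pads) lies 19 mm behind it (ctrl.grip_depth is the distance from the TCP to the grasp point, in mm); x points along the fingers, z is the direction in which the jaws open and shut, and the axes are right-handed (so a half turn about x gives the same grasp; the last joint's range is limited). The gripper opens to 88 mm and grips with 3 to 60 N. Pads are 20 mm wide; open, the fingers measure 115 mm over their backs; the gripper's body (75 mm by 178 mm) begins 61 mm behind the grasp point.
Start: joints at [-1.165, 0.423, 1.63, -0, 1.089, -0.019], TCP at [257.602, -569.426, 222.675] pointing down, gripper open.
Joint ranges: [-3, 3], [-0.9, 2.11], [0.09, 2.58], [-1.31, 4.45], [0.11, 2.69], [-2.54, 2.54]. Speed limits (rad/s): [2.39, 2.39, 3.01, 3.14, 3.14, 3.14].

## Interface

Orientations are given as a rotation vector (axis times angle).
In Python, from workcell import ctrl gives the robot as it stands. The module is installed in compiled form; this text tells all that it offers.
- The arm moves only by the tool send_rows, never from a script. Its argument "rows" is a list of rows, each a list of 4 numbers: the shift along the tool's x, y, z in mm, then the turn about the tool's x in rad. In form: [[x, y, z, turn], ...]. A call has 1 to 10 rows; each row shifts and turns the pose as measured when the row begins, along the tool's axes as they then stand; what a row does not reach is not made up. A row lasts 1/12 s, in which the tool goes at most 41.7 mm and 7.16 degrees, less where a joint would pass 70% of its speed; a pose out of reach is approached as far as the arm can. A call with a gripper value outside its range is refused whole. "fingers" is the opening, from 0 (shut) to 1 (fully open), set as the call begins (left out, the last holds). The fingers move at their own pace and stop on an object; the grip force is fixed at half the most. Time passes only in rows, so rows that do not move let the fingers close. It gives the time, the measured TCP pose, the force and the opening at its end, in the units of the state.
- ctrl.get_obs(): the state, without advancing time (a new reading comes with each control period).
- ctrl.get_image(name): name is "side" or "top" or "wrist"; returns a dict with "img" (480x640x3 uint8, red, green, blue), "depth" (480x640 float32, mm along the optical axis (not along the pixel's ray), 0 where there is no reading), "mtx" (3x3 intrinsics, pixels), "world_from_camera" (4x4, takes a point from camera to world coordinates). Camera axes: x right, y down, z forward; pixel columns grow to the right and rows downward; lengths in mm; the calibration is good to about 2 mm. A picture is of the moment at which its call begins.
- ctrl.close_job(): hands the job in, once; it reports no verdict.
The state is a dict: "t": time; "qpos": joint angles; "qvel": joint speeds; "joint_torque": joint torques, N m; "ee_pos": TCP position; "orientation": TCP orientation; "ft_force": force on the tool from outside, world axes, zero at the start; "moment": the same for the moment, N m; "width": finger opening in mm.
Only numpy, scipy, OpenCV 4.12 (cv2) and the standard library are available. Lean on these libraries where they do the work, as an engineer would, in place of code of your own. Each camera call takes 0.05 s, during which the arm holds its last target.

## Task

Pull the folded spout of the nut carton fully out by its red tab while the carton stands on the table. Then lift the carton, tilt it spout-down over the blue bowl until all five nuts have rolled out into the bowl, and stand the carton upright on the table again, spout still out, and let go. Leave the bowl where it stands, do not disturb the sugar jar, tumbler or plate, and spill no nuts.

Things in the scene. Friction and masses are not known exactly. Their poses are not given: they have to be found in the camera images.
- carton: Closed cardboard carton, 110 (its x) x 66 (y) x 80 mm tall, about 0.2 kg, loose. Origin: centre of its underside; z up. The spout is in its -x end, which faces roughly towards the robot. Stiff 3 mm walls: grip across the 66 mm width from above. Holds the five nuts; the top does not open. The spout opening has the full inner width, from the inner floor (4 mm up) to 46 mm up.
- spout (a joint): Spout flap angle, rad: 0 folded flush, 1.05 fully out (stop). Hinged level along carton y at the bottom of the -x end; its top swings out and down like a drawbridge. A trough 63 mm wide, 40 mm long, with 15 mm cheeks. Light friction (0.4 N at the tab) holds it where left. Fully out it still rises 30 deg while the carton stands: nuts roll out past 30 deg of carton tilt, freely at 45 to 50.
- spout_hinge (a point): Middle of the spout's hinge line, fixed in the carton 53.5 mm from its origin towards the carton's -x and 5 mm above its underside.
- tab (a point): Grip point on the red pull tab, 16 mm wide (carton y), 4 thick, 32 long, on the flap's top edge, bent 45 deg outwards; turns with the flap. Folded: 15 mm out (carton -x) and 55 above the hinge line (60 above the table), tab end 22 out, 62 above the hinge; can be pinched along carton y from above. Fully out: 55 mm out, 14 above the hinge line.
- nut0: Macadamia nut in its shell, smooth brown ball 24 mm across, 10 g, rolls and slides easily, origin at its centre; starts inside the carton.
- nut1: Macadamia nut in its shell, smooth brown ball 24 mm across, 10 g, rolls and slides easily, origin at its centre; starts inside the carton.
- nut2: Macadamia nut in its shell, smooth brown ball 24 mm across, 10 g, rolls and slides easily, origin at its centre; starts inside the carton.
- nut3: Macadamia nut in its shell, smooth brown ball 24 mm across, 10 g, rolls and slides easily, origin at its centre; starts inside the carton.
- nut4: Macadamia nut in its shell, smooth brown ball 24 mm across, 10 g, rolls and slides easily, origin at its centre; starts inside the carton.
- bowl: Blue ceramic bowl, 156 mm across the rim, 62 mm tall, wall 5 mm, about 0.45 kg, loose. Origin: centre of its underside; z up.
- sugar_jar: White ceramic sugar jar with wooden lid, 90 mm across, 115 mm tall; bystander. Origin: centre of its underside.
- tumbler: Purple plastic tumbler, 72 mm across, 105 mm tall; bystander. Origin: centre of its underside.
- plate: Yellow melamine plate, 190 mm across, 20 mm tall; bystander. Origin: centre of its underside.
Mind the look-alikes: they are no part of the job. What is shaped like the carton but black or yellow is not meant.

How it is judged (in metres and radians):
On the way, in this order (a step that is already met when the one before it is completed fails the run):
1. the spout is pulled fully out (over 0.9 rad) while the carton stands on the table (value of joint spout above 0.9 rad and angle between carton's own z axis and vertical below 0.15 rad and height (world z) of carton below 0.012 m), for 0.2 s.
2. the carton is off the table and tilted by more than 0.4 rad (angle between carton's own z axis and vertical above 0.4 rad and height (world z) of carton above 0.03 m), for 0.2 s.
3. all five nuts are in the bowl (horizontal distance between each of nut0, nut1, nut2, nut3, nut4 and bowl below 0.07 m and z of nut0 in the frame of bowl between 0 and 0.062 m and z of nut1 in the frame of bowl between 0 and 0.062 m and z of nut2 in the frame of bowl between 0 and 0.062 m and z of nut3 in the frame of bowl between 0 and 0.062 m and z of nut4 in the frame of bowl between 0 and 0.062 m), for 0.2 s.
At the end, for the whole second after the job is handed in: All five nuts lie in the bowl (centre within 70 mm of the bowl's axis, below its rim); the carton stands upright (within 0.1 rad) and still on the table, released, its spout still out (over 0.8 rad); the bowl stands upright (all of step 3 and value of joint spout above 0.8 rad and angle between each of carton, bowl's own z axis and vertical below 0.1 rad and height (world z) of carton between -0.006 and 0.006 m and linear speed of carton below 0.02 m/s); the robot touches nothing.
It fails at once if the bowl is shifted more than 40 mm (distance of bowl from where it was at the start of the episode above 0.04 m).
It fails at once if the sugar jar is shifted more than 25 mm or tipped (distance of sugar_jar from where it was at the start of the episode above 0.025 m or angle between sugar_jar's own z axis and vertical above 0.3 rad).
It fails at once if the tumbler is shifted more than 25 mm or tipped (distance of tumbler from where it was at the start of the episode above 0.025 m or angle between tumbler's own z axis and vertical above 0.3 rad).
It fails at once if the plate is shifted more than 25 mm or tipped (distance of plate from where it was at the start of the episode above 0.025 m or angle between plate's own z axis and vertical above 0.3 rad).
It fails at once if a nut falls onto the table or floor outside the bowl ((height (world z) of nut0 below 0.0145 m and horizontal distance between nut0 and bowl above 0.085 m and horizontal distance between nut0 and carton above 0.075 m) or (height (world z) of nut1 below 0.0145 m and horizontal distance between nut1 and bowl above 0.085 m and horizontal distance between nut1 and carton above 0.075 m) or (height (world z) of nut2 below 0.0145 m and horizontal distance between nut2 and bowl above 0.085 m and horizontal distance between nut2 and carton above 0.075 m) or (height (world z) of nut3 below 0.0145 m and horizontal distance between nut3 and bowl above 0.085 m and horizontal distance between nut3 and carton above 0.075 m) or (height (world z) of nut4 below 0.0145 m and horizontal distance between nut4 and bowl above 0.085 m and horizontal distance between nut4 and carton above 0.075 m)).
It also fails if it takes over 67 s, if anything falls off the work surface, if the arm or the gripper's body presses on something with over 40 N, if the wrist force passes 120 N, or if a joint passes its speed limit or range.

## Working session

There is one attempt and no reset: what is moved stays moved. The work goes in short steps, Python scripts to look and compute and a tool call to move; the robot and the scene stay as the last step left them, time stands still between calls to the robot, and variables do not carry over. Pictures are saved under pics/ and viewed, and the job is handed in when it is done.

Besides the shell and the picture viewer there is one more tool, called after "Request:" as a command line: name --pt "numbers of a row" for each row, then --argument value for the rest. send_rows: Moves the arm, as the interface text tells. Its arguments: {"type":"object","properties":{"rows":{"type":"array"},"fingers":{"type":"number"}},"required":["rows"]}

```bash
mkdir -p pics; ls; python3 - <<'E'
from workcell import ctrl
import cv2, numpy as np
o=ctrl.get_obs()
for k,v in o.items(): print(k,np.round(v,3))
print(ctrl.grip_depth)
for n in ("side","top","wrist"):
    d=ctrl.get_image(n)
    cv2.imwrite(f"pics/{n}0.png",d["img"][:,:,::-1])
    np.savez(f"pics/{n}0.npz",**d)
    print(n,np.round(d["mtx"],1).tolist(),np.round(d["world_from_camera"],3).tolist())
E
```

```text
pics
t 0.0
qpos [-1.165  0.424  1.631 -0.     1.089 -0.019]
qvel [-0.001 -0.001 -0.     0.    -0.     0.001]
joint_torque [-6.0000e-03 -5.4464e+01 -2.7367e+01  6.4000e-02  2.3000e-02 -0.0000e+00]
ee_pos [ 257.389 -568.94   221.911]
orientation [ 0.892  1.382 -0.89 ]
ft_force [-0.079  0.01  -1.368]
moment [-0.026 -0.047 -0.023]
width 87.751
18.700000000000003
side [[460.6, 0.0, 320.6], [0.0, 460.6, 232.8], [0.0, 0.0, 1.0]] [[-0.835, -0.296, 0.464, 137.232], [-0.55, 0.451, -0.702, 600.047], [-0.002, -0.842, -0.54, 554.436], [0.0, 0.0, 0.0, 1.0]]
top [[474.2, 0.0, 325.7], [0.0, 474.2, 235.2], [0.0, 0.0, 1.0]] [[-0.028, -0.995, 0.098, 469.695], [-0.999, 0.025, -0.033, -16.376], [0.031, -0.099, -0.995, 1091.128], [0.0, 0.0, 0.0, 1.0]]
wrist [[381.2, 0.0, 324.0], [0.0, 381.2, 237.0], [0.0, 0.0, 1.0]] [[0.412, -0.874, -0.257, 328.184], [-0.911, -0.396, -0.115, -538.107], [-0.001, 0.281, -0.96, 384.37], [0.0, 0.0, 0.0, 1.0]]
```

View pics/top0.png

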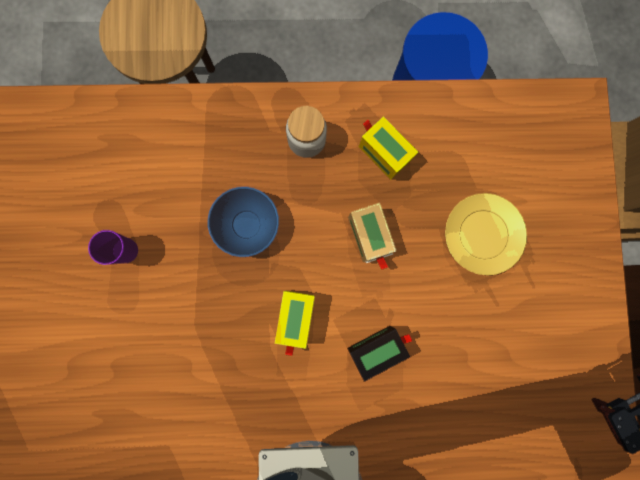

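View pics/side0.png

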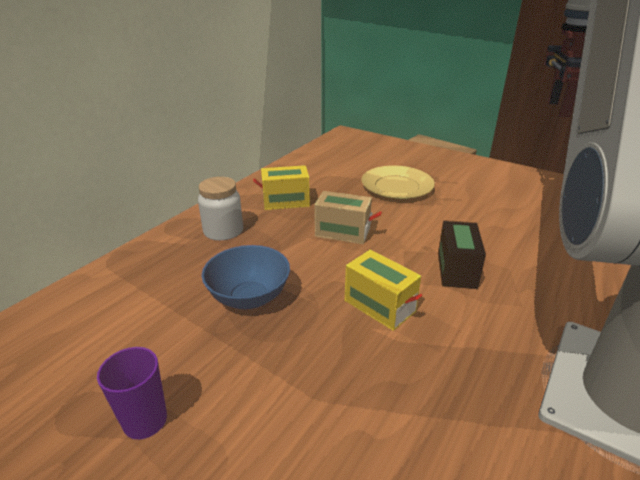

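View pics/wrist0.png

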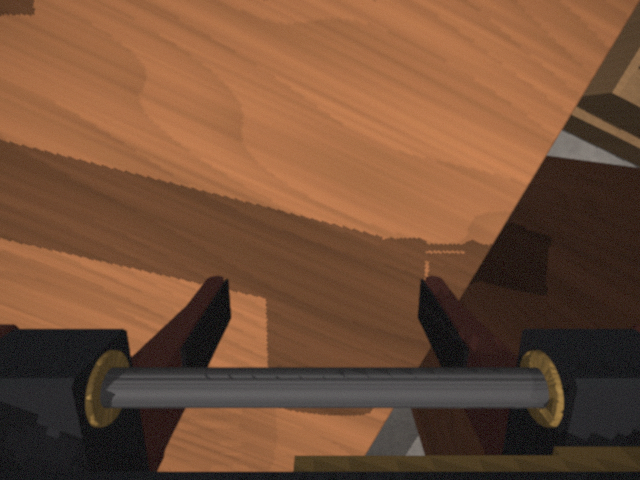

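Tan carton is the candidate at top-view pixel (373,233), tab at (382,264). The look-alikes are yellow at (295,320), yellow at (389,147) and black at (380,353), each with a red tab. By the description (neither black nor yellow, spout facing the robot), it's the tan one. Next I'll measure it and check a close crop.

```bash
cat > h.py <<'E'
import numpy as np, cv2
from scipy.spatial.transform import Rotation as R
def ray(d,uv):
    M=d["world_from_camera"];K=d["mtx"]
    r=np.array([(uv[0]-K[0,2])/K[0,0],(uv[1]-K[1,2])/K[1,1],1.0])
    return M[:3,3],M[:3,:3]@r
def onplane(d,uv,z):
    o,r=ray(d,uv);return o+r*(z-o[2])/r[2]
def cross(d1,u1,d2,u2):
    o1,r1=ray(d1,u1);o2,r2=ray(d2,u2)
    A=np.stack([r1,-r2],1);s=np.linalg.lstsq(A,o2-o1,rcond=None)[0]
    p,q=o1+s[0]*r1,o2+s[1]*r2
    return (p+q)/2,np.linalg.norm(p-q)
def cloud(d):
    K=d["mtx"];M=d["world_from_camera"];z=d["depth"].astype(float)
    v,u=np.mgrid[:480,:640]
    P=np.stack([(u-K[0,2])/K[0,0]*z,(v-K[1,2])/K[1,1]*z,z],-1)
    return P@M[:3,:3].T+M[:3,3]
E
python3 - <<'E'
from h import *
d=dict(np.load("pics/top0.npz"));s=dict(np.load("pics/side0.npz"))
c=cv2.resize(d["img"][190:280,330:420],None,fx=6,fy=6,interpolation=cv2.INTER_CUBIC)[:,:,::-1]
cv2.imwrite("pics/crop_top.png",c)
c=cv2.resize(s["img"][170:260,290:400],None,fx=5,fy=5,interpolation=cv2.INTER_CUBIC)[:,:,::-1]
cv2.imwrite("pics/crop_side.png",c)
P=cloud(d)
hsv=cv2.cvtColor(d["img"],cv2.COLOR_RGB2HSV)
z=P[...,2]
# top faces near z=80
m=((np.abs(z-80)<8)&(d["depth"]>0)).astype(np.uint8)
n,l,st,ce=cv2.connectedComponentsWithStats(m)
for i in range(1,n):
    if st[i,4]>300:
        pts=P[l==i][:,:2].astype(np.float32)
        print("z80",ce[i].round(),st[i,4],[np.round(a,1) for a in cv2.minAreaRect(pts)],np.median(z[l==i]).round(1),hsv[l==i].mean(0).round())
# red
H,S,V=cv2.split(hsv)
m=(((H<6)|(H>174))&(S>190)&(V>90)).astype(np.uint8)
n,l,st,ce=cv2.connectedComponentsWithStats(m)
for i in range(1,n):
    if st[i,4]>8: print("red",ce[i].round(1),st[i,4],onplane(d,ce[i],60).round(1),P[l==i].mean(0).round(1))
# bowl
m=((H>95)&(H<125)&(S>110)).astype(np.uint8); m[:170]=0
n,l,st,ce=cv2.connectedComponentsWithStats(m)
i=1+np.argmax(st[1:,4]);cn=max(cv2.findContours((l==i).astype(np.uint8),0,1)[0],key=len)
(cx,cy),rr=cv2.minEnclosingCircle(cn)
print("bowl",cx,cy,rr,onplane(d,(cx,cy),62).round(1), "rad",rr*(1091-62)/474)
rim=P[(l==i)&(np.abs(z-60)<5)];
A=np.c_[2*rim[:,:2],np.ones(len(rim))];x=np.linalg.lstsq(A,(rim[:,:2]**2).sum(1),rcond=None)[0];print("bowl fit",x[:2],np.sqrt(x[2]+x[0]**2+x[1]**2),len(rim))
print("bowl bottom",np.percentile(z[l==i],[1,5,50,99]))
for nm,a,b,zz in [("jar",(306,115),0,115),("tumb",(107,248),0,105),("plate",(486,234),0,20)]: print(nm,onplane(d,a,zz).round(0))
E
```

```text
z80 [389. 144.] 1511 [array([ 766.7, -195.6]), array([110.5,  68.4]), np.float64(42.3)] 79.4 [ 36. 211. 193.]
z80 [373. 232.] 1567 [array([ 575.2, -152. ]), array([110.1,  67.2]), np.float64(16.5)] 79.6 [ 30. 121. 180.]
z80 [294. 320.] 1660 [array([392.8,  21.7]), array([ 66. , 110.3]), np.float64(79.0)] 79.7 [ 37. 204. 200.]
z80 [379. 355.] 1697 [array([ 313.9, -156.1]), array([ 67.8, 109.5]), np.float64(24.8)] 79.7 [29. 88. 70.]
red [367.  124.1] 41 [ 819.4 -150.6   60. ] [ 818.4 -150.2   63.2]
red [381.7 262.5] 77 [ 508.2 -171.2   60. ] [ 508.4 -171.8   55.4]
red [406.1 338.5] 66 [ 343.7 -217.3   60. ] [ 345.4 -214.7   72.8]
red [289.  350.7] 50 [326.1  34.4  60. ] [326.3  34.3  61.7]
bowl 245.5 222.0 33.84164047241211 [604.3 123.1  62. ] rad 73.466346088844
bowl fit [606.31215362 128.8381935 ] 72.74031103172119 210
bowl bottom [ 2.18677168  3.8739385  15.5941922  63.92459075]
jar [823. -14. 115.]
tumb [552. 401. 105.]
plate [ 569. -420.   20.]
```

View pics/crop_top.png

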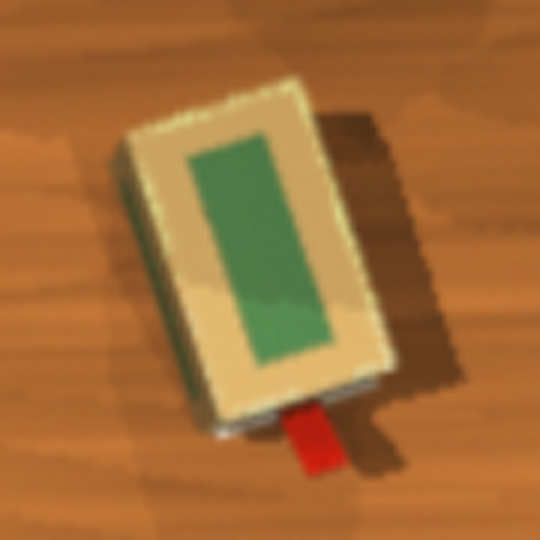

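View pics/crop_side.png

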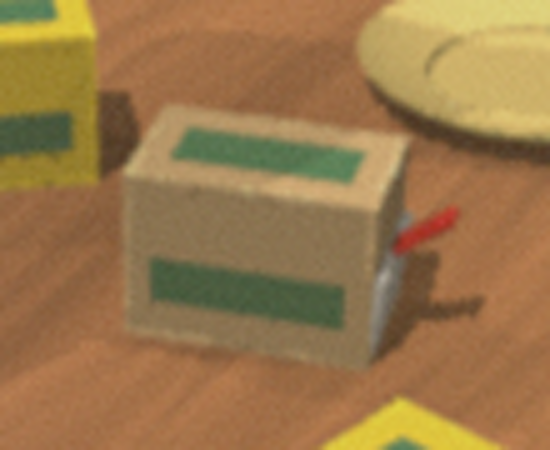

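```bash
cat >> h.py <<'E'
def plan(target,yaw=None,verbose=True):
    """shift in tool axes (mm) to put TCP at target, turn so jaw axis lies at yaw (deg, mod 180)"""
    from workcell import ctrl
    o=ctrl.get_obs();M=R.from_rotvec(o["orientation"]).as_matrix()
    d=M.T@(np.array(target,float)-o["ee_pos"])
    jy=np.degrees(np.arctan2(M[1,2],M[0,2]))
    t=None
    if yaw is not None:
        t=(yaw-jy+90)%180-90; t=-t # tool x down => turn about x = -yaw
    print("t",round(float(o["t"]),2),"TCP",np.round(o["ee_pos"],1),"toolx",M[:,0].round(3),"jaw yaw",round(jy,1),"| shift",d.round(1),"turn",None if t is None else (round(np.radians(t),3)),"q",np.round(o["qpos"],3),"F",np.round(o["ft_force"],1),"w",round(float(o["width"]),1))
    return d
E
python3 - <<'E'
from h import *
M=plan([500,-174,222],106.5)
from workcell import ctrl
print(R.from_rotvec(ctrl.get_obs()["orientation"]).as_matrix().round(3))
E
```

```text
t 0.15 TCP [ 257.4 -569.   222.1] toolx [-0.     0.001 -1.   ] jaw yaw -65.7 | shift [   0.4  383.8 -260. ] turn 0.137 q [-1.165  0.424  1.631  0.     1.089 -0.019] F [-0.3  0.   0.8] w 88.1
[[-0.     0.911  0.412]
 [ 0.001  0.412 -0.911]
 [-1.     0.    -0.001]]
```

Request:
send_rows --pt "0 33 -22 0" --pt "0 33 -22 0" --pt "0 33 -22 0" --pt "0 33 -22 0" --pt "0 33 -22 0" --pt "0 33 -22 0" --pt "0 33 -22 0" --pt "0 33 -22 0" --pt "0 33 -22 0" --pt "0 33 -22 0" --fingers 0

```text
t: 0.98
ee_pos: [471.3, -225.4, 219.6]
orientation: [0.9, 1.378, -0.902]
ft_force: [0.6, 0.1, -0.2]
width: 24.7
```

```bash
python3 -c "
from h import *
plan([500,-174,222],106.5)"
```

```text
t 0.98 TCP [ 471.3 -225.4  219.6] toolx [-0.002 -0.    -1.   ] jaw yaw -66.4 | shift [ -2.5  46.9 -35.6] turn 0.124 q [-4.680e-01  2.780e-01  1.857e+00 -1.000e-03  1.009e+00  6.920e-01] F [ 0.6  0.1 -0.2] w 24.7
```

Request:
send_rows --pt "0 27 31 0" --pt "0 27 31 0" --pt "0 27 31 0" --pt "0 27 31 0" --pt "0 27 31 0" --pt "0 27 31 0" --pt "0 27 31 0" --pt "0 27 31 0" --pt "0 27 31 0" --pt "0 27 31 0"

```text
t: 1.82
ee_pos: [849.3, -385.0, 211.0]
orientation: [0.891, 1.397, -0.893]
ft_force: [1.1, -1.1, 0.5]
width: 0.4
```

Request:
send_rows --pt "0 27 31 0" --pt "0 27 31 0" --pt "0 27 31 0" --pt "0 27 31 0" --pt "0 27 31 0"

```text
t: 2.23
ee_pos: [943.1, -427.8, 179.8]
orientation: [0.891, 1.366, -0.885]
ft_force: [-0.9, 0.9, -2.0]
width: 0.3
```

```bash
python3 -c "
from h import *
plan([500,-174,222],106.5)"
```

```text
t 2.23 TCP [ 943.1 -427.8  179.8] toolx [ 0.015 -0.005 -1.   ] jaw yaw -65.6 | shift [ -50.1 -298.1 -413.8] turn 0.138 q [-0.438  1.283  0.094  0.002  1.749  0.707] F [-0.9  0.9 -2. ] w 0.3
```

Request:
send_rows --pt "0 27 31 0" --pt "0 27 31 0" --pt "0 27 31 0" --pt "0 27 31 0" --pt "0 27 31 0"

```text
t: 2.65
ee_pos: [981.1, -445.4, 147.9]
orientation: [0.889, 1.247, -0.855]
ft_force: [-0.8, 0.1, -0.0]
width: 0.5
```

```bash
python3 -c "
from h import *
plan([500,-174,222],106.5)"
```

```text
t 2.65 TCP [ 981.1 -445.4  147.9] toolx [ 0.121 -0.053 -0.991] jaw yaw -65.8 | shift [-146.2 -316.2 -435.1] turn 0.134 q [-0.438  1.319  0.088  0.003  1.601  0.707] F [-0.8  0.1 -0. ] w 0.5
```

```bash
python3 -c "
from h import *
plan([400,-182,260],106.5)"
```

```text
t 2.65 TCP [ 981.1 -445.4  147.9] toolx [ 0.121 -0.053 -0.991] jaw yaw -65.8 | shift [-195.6 -406.7 -464.8] turn 0.134 q [-0.438  1.319  0.088  0.003  1.601  0.707] F [-0.8  0.1 -0. ] w 0.5
```

Request:
send_rows --pt "-13 -26 -29 0" --pt "-13 -26 -29 0" --pt "-13 -26 -29 0" --pt "-13 -26 -29 0" --pt "-13 -26 -29 0" --pt "-13 -26 -29 0" --pt "-13 -26 -29 0" --pt "-13 -26 -29 0" --pt "-13 -26 -29 0" --pt "-13 -26 -29 0"

```text
t: 3.48
ee_pos: [649.8, -299.8, 195.2]
orientation: [0.89, 1.268, -0.86]
ft_force: [0.2, -0.2, 1.3]
width: 0.8
```

Request:
send_rows --pt "-13 -26 -29 0" --pt "-13 -26 -29 0" --pt "-13 -26 -29 0" --pt "-13 -26 -29 0" --pt "-13 -26 -29 0" --pt "-13 -26 -29 0"

```text
t: 3.98
ee_pos: [425.7, -201.1, 244.3]
orientation: [0.89, 1.272, -0.861]
ft_force: [-0.1, -0.3, 1.2]
width: 0.3
```

```bash
python3 -c "
from h import *
plan([330,-150,260],106.5)"
```

```text
t 3.98 TCP [ 425.7 -201.1  244.3] toolx [ 0.099 -0.043 -0.994] jaw yaw -65.8 | shift [-27.2 -64.5 -84.3] turn 0.135 q [-0.471  0.115  2.006  0.009  0.913  0.669] F [-0.1 -0.3  1.2] w 0.3
```

Request:
send_rows --pt "-8 -26 -31 0" --pt "-8 -26 -31 0" --pt "-5 -26 -31 0" --pt "-5 -26 -31 0" --pt "-5 -26 -31 0" --pt "-5 -26 -31 0"

```text
t: 4.48
ee_pos: [200.6, -93.2, 252.4]
orientation: [0.889, 1.273, -0.861]
ft_force: [1.3, -0.1, 1.2]
width: 0.5
```

```bash
python3 -c "
from h import *
plan([330,-150,260],106.5)"
```

```text
t 4.48 TCP [200.6 -93.2 252.4] toolx [ 0.099 -0.043 -0.994] jaw yaw -65.7 | shift [  7.7  94.3 105.2] turn 0.135 q [-0.503 -0.408  2.4    0.012  1.042  0.636] F [ 1.3 -0.1  1.2] w 0.5
```

```bash
python3 -c "
from h import *
plan([190,-330,200])"
```

```text
t 4.48 TCP [200.6 -93.2 252.4] toolx [ 0.099 -0.043 -0.994] jaw yaw -65.7 | shift [  61.2 -111.7  206.6] turn None q [-0.503 -0.408  2.4    0.012  1.042  0.636] F [ 1.3 -0.1  1.2] w 0.5
```

Request:
send_rows --pt "6 -16 30 0" --pt "7 -16 30 0" --pt "9 -16 30 0" --pt "9 -16 30 0" --pt "9 -16 30 0" --pt "9 -16 30 0" --pt "9 -16 30 0"

```text
t: 5.07
ee_pos: [189.6, -331.0, 213.9]
orientation: [0.862, 1.239, -0.845]
ft_force: [1.0, 0.8, 0.9]
width: 0.5
```

```bash
python3 -c "
from h import *
plan([140,-240,120])"
```

```text
t 5.07 TCP [ 189.6 -331.   213.9] toolx [ 0.129 -0.069 -0.989] jaw yaw -64.7 | shift [  80.2  -12.9 -113.9] turn None q [-1.155  0.008  2.213  0.125  0.808 -0.114] F [1.  0.8 0.9] w 0.5
```

Request:
send_rows --pt "24 -4 -32 0" --pt "24 -4 -32 0" --pt "24 -4 -32 0" --pt "24 -4 -32 0"

```text
t: 5.4
ee_pos: [137.8, -250.2, 104.6]
orientation: [0.848, 1.214, -0.862]
ft_force: [1.6, -0.5, -1.1]
width: 0.8
```

```bash
python3 -c "
from h import *
plan([140,-240,120])"
```

```text
t 5.4 TCP [ 137.8 -250.2  104.6] toolx [ 0.138 -0.097 -0.986] jaw yaw -65.1 | shift [-15.9   7.7  -6. ] turn None q [-1.213  0.127  2.506  0.259  0.38  -0.317] F [ 1.6 -0.5 -1.1] w 0.8
```

Request:
send_rows --pt "5 -4 -35 0" --pt "5 -4 -35 0" --pt "5 -4 -35 0"

```text
t: 5.65
ee_pos: [100.9, -210.6, 94.3]
orientation: [0.873, 1.253, -0.844]
ft_force: [-0.4, -0.4, 0.0]
width: 0.3
```

```bash
python3 -c "
from h import *
plan([140,-240,120])"
```

```text
t 5.65 TCP [ 100.9 -210.6   94.3] toolx [ 0.12  -0.054 -0.991] jaw yaw -64.8 | shift [-19.2  24.6  45.6] turn None q [-1.311  0.113  2.581  0.281  0.377 -0.443] F [-0.4 -0.4  0. ] w 0.3
```

Request:
send_rows --pt "0 -4 -35 0" --pt "0 -4 -35 0" --pt "0 -4 -35 0"

```text
t: 5.9
ee_pos: [58.0, -185.3, 121.9]
orientation: [0.911, 1.302, -0.811]
ft_force: [1.2, -0.7, -0.6]
width: 0.0
```

```bash
python3 -c "
from h import *
plan([140,-240,120])"
```

```text
t 5.9 TCP [  58.  -185.3  121.9] toolx [ 0.104  0.007 -0.995] jaw yaw -64.4 | shift [10.  49.5 84.6] turn None q [-1.496 -0.032  2.58   0.185  0.601 -0.528] F [ 1.2 -0.7 -0.6] w 0.0
```

```bash
python3 -c "
from h import *
plan([180,-170,180]);plan([270,-60,110])"
```

```text
t 5.9 TCP [  58.  -185.3  121.9] toolx [ 0.104  0.007 -0.995] jaw yaw -64.4 | shift [-45.  121.5  41.2] turn None q [-1.496 -0.032  2.58   0.185  0.601 -0.528] F [ 1.2 -0.7 -0.6] w 0.0
t 5.9 TCP [  58.  -185.3  121.9] toolx [ 0.104  0.007 -0.995] jaw yaw -64.4 | shift [ 34.7 243.1 -21.8] turn None q [-1.496 -0.032  2.58   0.185  0.601 -0.528] F [ 1.2 -0.7 -0.6] w 0.0
```

Request:
send_rows --pt "0 35 8 0" --pt "0 35 8 0" --pt "0 36 0 0" --pt "0 36 -6 0" --pt "8 36 -10 0" --pt "10 36 -10 0" --pt "12 30 -10 0"

```text
t: 6.48
ee_pos: [234.4, -102.6, 119.6]
orientation: [0.947, 1.266, -0.862]
ft_force: [-0.4, -1.9, 1.4]
width: 0.7
```

```bash
python3 -c "
from h import *
plan([200,-50,100])"
```

```text
t 6.48 TCP [ 234.4 -102.6  119.6] toolx [ 0.112 -0.012 -0.994] jaw yaw -67.9 | shift [ 14.9 -13.6 -62.6] turn None q [-0.513  0.038  2.523  0.096  0.479  0.587] F [-0.4 -1.9  1.4] w 0.7
```

Request:
send_rows --pt "5 4 -38 0" --pt "5 4 -38 0" --pt "0 -34 -14 0" --pt "0 -34 -14 0"

```text
t: 6.82
ee_pos: [197.3, -39.3, 132.4]
orientation: [0.92, 1.32, -0.862]
ft_force: [1.1, 0.2, 0.1]
width: 0.4
```

```bash
python3 -c "
from h import *
plan([200,-50,100])"
```

```text
t 6.82 TCP [197.3 -39.3 132.4] toolx [ 0.066 -0.001 -0.998] jaw yaw -66.3 | shift [32.5 -3.8 10. ] turn None q [-0.283 -0.095  2.581  0.032  0.592  0.847] F [1.1 0.2 0.1] w 0.4
```

Request:
send_rows --pt "20 -30 -12 0" --pt "20 -30 -12 0"

```text
t: 6.98
ee_pos: [184.9, -55.0, 126.0]
orientation: [0.906, 1.363, -0.866]
ft_force: [0.4, 0.0, 0.7]
width: 0.2
```

```bash
python3 -c "
from h import *
plan([509,-171.5,95],-73.5)"
```

```text
t 6.98 TCP [184.9 -55.  126. ] toolx [ 0.029  0.01  -1.   ] jaw yaw -65.5 | shift [ 39.1 245.5 240.4] turn 0.14 q [-0.384 -0.063  2.581  0.036  0.601  0.73 ] F [0.4 0.  0.7] w 0.2
```

```bash
python3 -c "
from h import *
plan([502,-173.5,100],-73.5)"
```

```text
t 6.98 TCP [184.9 -55.  126. ] toolx [ 0.029  0.01  -1.   ] jaw yaw -65.5 | shift [ 33.9 238.5 239.3] turn 0.14 q [-0.384 -0.063  2.581  0.036  0.601  0.73 ] F [0.4 0.  0.7] w 0.2
```

Request:
send_rows --pt "0 27 27 0" --pt "0 27 27 0" --pt "0 27 27 0" --pt "0 27 27 0" --pt "5 27 27 0" --pt "6 27 27 0" --pt "8 27 27 0" --pt "8 27 27 0" --pt "8 20 20 0" --pt "0 0 0 0.12"

```text
t: 7.82
ee_pos: [509.5, -176.3, 93.4]
orientation: [0.997, 1.323, -0.956]
ft_force: [-0.5, -0.3, -0.4]
width: 0.6
```

```bash
python3 -c "
from h import *
plan([502,-173.5,80],-73.5)"
```

```text
t 7.82 TCP [ 509.5 -176.3   93.4] toolx [ 0.028  0.011 -1.   ] jaw yaw -72.3 | shift [13.2 -6.7 -4.9] turn 0.02 q [-0.367  0.48   1.916  0.03   0.723  0.873] F [-0.5 -0.3 -0.4] w 0.6
```

Request:
send_rows --pt "14 -7 -5 0.02" --pt "14 0 0 0" --pt "0 0 0 0"

```text
t: 8.07
ee_pos: [504.6, -175.0, 64.1]
orientation: [1.017, 1.312, -0.976]
ft_force: [-4.5, -2.7, 10.3]
width: 0.7
```

```bash
python3 -c "
from h import *
plan([502,-173.5,65],-73.5)
from workcell import ctrl
d=ctrl.get_image('side');c=d['img'][140:260,270:430]
cv2.imwrite('pics/s1.png',cv2.resize(c,None,fx=4,fy=4,interpolation=cv2.INTER_CUBIC)[:,:,::-1])"
```

```text
t 8.07 TCP [ 504.6 -175.    64.1] toolx [ 0.028  0.009 -1.   ] jaw yaw -73.9 | shift [-1.  -2.1 -2.2] turn -0.006 q [-0.367  0.525  1.937  0.031  0.656  0.898] F [-4.5 -2.7 10.3] w 0.7
```

View pics/s1.png

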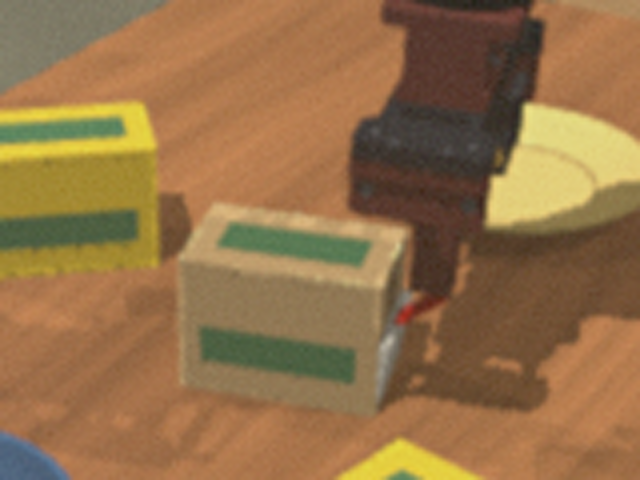

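Request:
send_rows --pt "2 -7 0 0" --pt "3 -7 0 0" --pt "4 -6 0 0" --pt "4.5 -5 0 0" --pt "5 -5 0 0"

```text
t: 8.53
ee_pos: [475.8, -184.0, 44.2]
orientation: [1.017, 1.309, -0.975]
ft_force: [0.4, -0.2, 0.2]
width: 0.8
```

```bash
python3 -c "
from h import *
plan([480,-179.5,45],-73.5)
from workcell import ctrl
d=ctrl.get_image('side');c=d['img'][140:260,270:430]
cv2.imwrite('pics/s2.png',cv2.resize(c,None,fx=4,fy=4,interpolation=cv2.INTER_CUBIC)[:,:,::-1])"
```

```text
t 8.53 TCP [ 475.8 -184.    44.2] toolx [ 0.031  0.008 -0.999] jaw yaw -73.8 | shift [-0.6  5.3 -3.1] turn -0.006 q [-0.404  0.538  1.996  0.037  0.583  0.854] F [ 0.4 -0.2  0.2] w 0.8
```

View pics/s2.png

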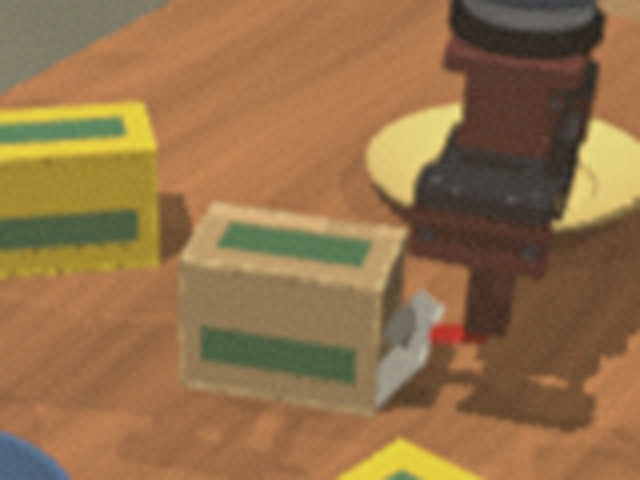

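Request:
send_rows --pt "7 -2 0 0" --pt "7 -2 0 0" --pt "6 -1 0 0" --pt "5 0 0 0"

```text
t: 8.92
ee_pos: [468.1, -185.1, 15.8]
orientation: [1.017, 1.313, -0.977]
ft_force: [-3.2, -0.9, 4.2]
width: 0.5
```

```bash
python3 -c "
from h import *
plan([470,-183.5,18],-73.5)
from workcell import ctrl
d=ctrl.get_image('side');c=d['img'][140:260,270:430]
cv2.imwrite('pics/s3.png',cv2.resize(c,None,fx=4,fy=4,interpolation=cv2.INTER_CUBIC)[:,:,::-1])"
```

```text
t 8.92 TCP [ 468.1 -185.1   15.8] toolx [ 0.027  0.01  -1.   ] jaw yaw -73.9 | shift [-2.2  2.3 -1. ] turn -0.007 q [-0.412  0.589  2.01   0.04   0.522  0.843] F [-3.2 -0.9  4.2] w 0.5
```

View pics/s3.png

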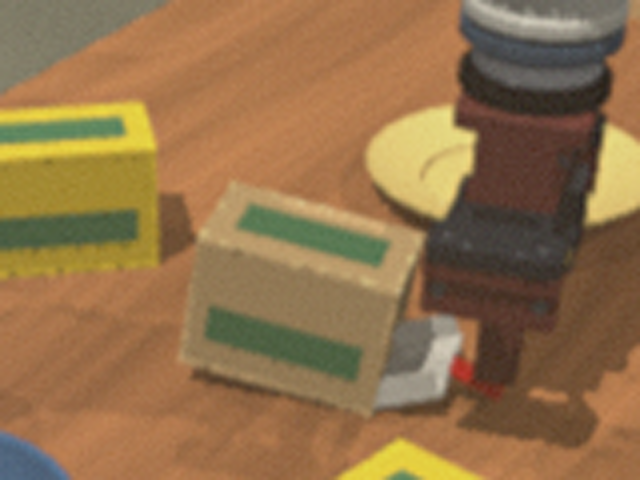

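Request:
send_rows --pt "-4 0 0 0" --pt "-4 0 0 0" --pt "-5 0 0 0" --pt "-15 0 0 0" --pt "-30 0 0 0" --pt "-35 0 0 0" --pt "-30 0 0 0" --fingers 1

```text
t: 9.55
ee_pos: [462.9, -184.4, 138.6]
orientation: [1.017, 1.324, -0.98]
ft_force: [0.4, -0.5, -0.4]
width: 43.6
```

```bash
python3 -c "
from h import *
from workcell import ctrl
d=ctrl.get_image('side');c=d['img'][140:260,270:430]
cv2.imwrite('pics/s4.png',cv2.resize(c,None,fx=4,fy=4,interpolation=cv2.INTER_CUBIC)[:,:,::-1])
np.savez('pics/side4.npz',**d)
t=ctrl.get_image('top');c=t['img'][180:300,310:470]
cv2.imwrite('pics/t4.png',cv2.resize(c,None,fx=4,fy=4,interpolation=cv2.INTER_CUBIC)[:,:,::-1])
np.savez('pics/top4.npz',**t)
plan([575,-152,150],-73.5)
P=cloud(t);z=P[...,2]
m=((np.abs(z-80)<6)&(t['depth']>0)).astype(np.uint8)
n,l,st,ce=cv2.connectedComponentsWithStats(m)
for i in range(1,n):
    if st[i,4]>300: print(ce[i].round(),st[i,4],cv2.minAreaRect(P[l==i][:,:2].astype(np.float32)))
"
```

```text
t 9.65 TCP [ 466.1 -185.8  141.6] toolx [ 0.026  0.011 -1.   ] jaw yaw -73.8 | shift [ -5.1 114.2  -2.2] turn -0.006 q [-0.416  0.355  1.972  0.029  0.795  0.853] F [-0.6  0.4 -0.4] w 51.9
[389. 144.] 1494 ((766.9185180664062, -195.92556762695312), (110.21115112304688, 68.56201934814453), 42.27315139770508)
[373. 231.] 1560 ((576.9583129882812, -151.5232391357422), (109.90646362304688, 66.82061004638672), 16.305408477783203)
[294. 320.] 1651 ((392.786865234375, 21.670217514038086), (66.01122283935547, 110.20291137695312), 79.07406616210938)
[364. 359.] 566 ((303.8759765625, -134.2046661376953), (67.09082794189453, 61.16433334350586), 24.998960494995117)
```

View pics/s4.png

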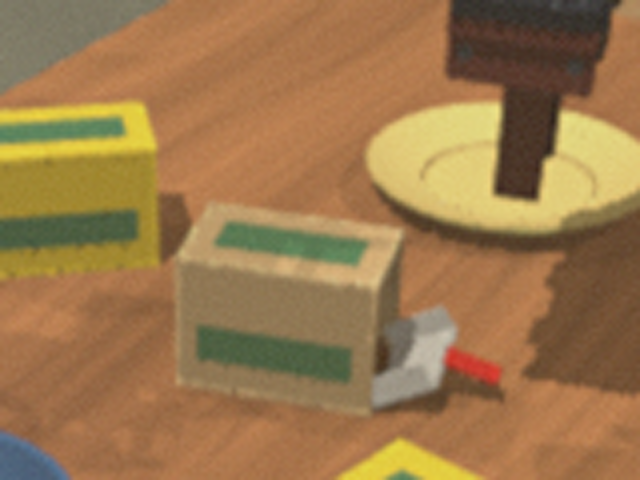

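View pics/t4.png

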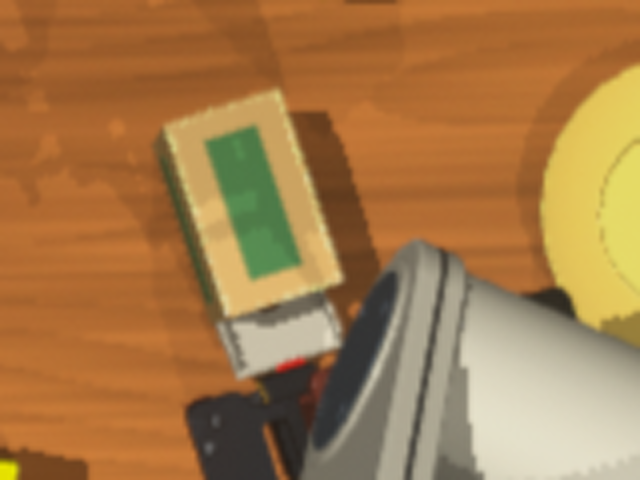

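Request:
send_rows --pt "0 39 -1 0" --pt "0 39 -1 0" --pt "0 38 -1 0" --pt "0 0 0 0" --fingers 1

```text
t: 9.98
ee_pos: [579.3, -149.8, 148.5]
orientation: [1.021, 1.307, -0.976]
ft_force: [0.1, 0.2, 0.1]
width: 78.5
```

```bash
python3 -c "
from h import *
plan([577,-151.5,30],-73.7)"
```

```text
t 9.98 TCP [ 579.3 -149.8  148.5] toolx [ 0.032  0.009 -0.999] jaw yaw -74.1 | shift [118.3  -6.6   1. ] turn -0.006 q [-0.282  0.466  1.763  0.023  0.885  0.996] F [0.1 0.2 0.1] w 78.5
```

Request:
send_rows --pt "30 -4 0 0" --pt "30 -3 1 0" --pt "30 0 0 0" --pt "26 0 0 0"

```text
t: 10.32
ee_pos: [584.8, -151.5, 34.9]
orientation: [1.02, 1.293, -0.966]
ft_force: [-0.4, 0.5, -0.2]
width: 87.9
```

Request:
send_rows --pt "0 0 0 0" --pt "0 0 0 0" --pt "0 0 0 0" --pt "0 0 0 0" --pt "0 0 0 0" --fingers 0.5

```text
t: 10.73
ee_pos: [580.6, -150.4, 31.9]
orientation: [1.018, 1.302, -0.969]
ft_force: [-0.6, 0.3, -2.2]
width: 66.1
```

```bash
python3 -c "
from h import *
plan([577,-151.5,30],-73.7)"
```

```text
t 10.73 TCP [ 580.6 -150.4   31.9] toolx [ 0.04   0.007 -0.999] jaw yaw -73.8 | shift [ 1.7 -3.8  0. ] turn -0.001 q [-0.283  0.642  1.804  0.03   0.659  0.982] F [-0.6  0.3 -2.2] w 66.1
```

Request:
send_rows --pt "-12 0 0 0" --pt "-12 0 0 0" --pt "0 0 0 -0.1" --pt "0 0 0 -0.124" --pt "0 0 0 -0.124" --pt "0 0 0 -0.124" --pt "0 0 0 -0.124" --pt "0 0 0 -0.124" --pt "0 0 0 -0.124" --pt "0 0 0 -0.124"

```text
t: 11.57
ee_pos: [585.6, -152.8, 77.2]
orientation: [0.248, 1.499, -0.231]
ft_force: [0.3, 0.2, -2.8]
width: 66.1
```

Request:
send_rows --pt "0 0 0 -0.124" --pt "0 0 0 -0.124" --pt "0 0 0 -0.124" --pt "0 0 0 -0.124" --pt "0 0 0 -0.124" --pt "0 0 0 -0.124" --pt "0 0 0 -0.124" --pt "0 0 0 -0.124" --pt "0 0 0 -0.124" --pt "0 0 0 -0.124"

```text
t: 12.4
ee_pos: [590.9, -154.7, 99.1]
orientation: [-0.759, 1.373, 0.695]
ft_force: [-0.2, 0.1, -3.0]
width: 65.7
```

```bash
python3 -c "
from h import *
plan([580,-151.5,32],75)"
```

```text
t 12.4 TCP [ 590.9 -154.7   99.1] toolx [ 0.079 -0.004 -0.997] jaw yaw 54.0 | shift [66.  15.1 -6.7] turn -0.366 q [-0.285  0.535  1.792  0.027  0.738 -1.246] F [-0.2  0.1 -3. ] w 65.7
```

Request:
send_rows --pt "0 4 -3 -0.122" --pt "4 4 -3 -0.122" --pt "20 4 0 -0.122" --pt "20 0 0 0" --pt "20 0 0 0"

```text
t: 12.82
ee_pos: [589.2, -156.6, 48.3]
orientation: [-1.07, 1.241, 0.957]
ft_force: [0.4, -0.7, -1.9]
width: 66.1
```

```bash
python3 -c "
from h import *
plan([580,-151.5,34],75)"
```

```text
t 12.82 TCP [ 589.2 -156.6   48.3] toolx [ 0.099 -0.01  -0.995] jaw yaw 75.9 | shift [13.3 11.5  2.5] turn 0.015 q [-0.289  0.608  1.823  0.032  0.613 -1.638] F [ 0.4 -0.7 -1.9] w 66.1
```

Request:
send_rows --pt "7 0 0 0" --pt "5 0 0 0" --pt "3 0 0 0"

```text
t: 13.07
ee_pos: [592.0, -157.1, 35.8]
orientation: [-1.072, 1.24, 0.954]
ft_force: [0.3, 0.5, 9.7]
width: 65.9
```

```bash
python3 -c "
from h import *
plan([580,-151.5,34],75)"
```

```text
t 13.07 TCP [ 592.  -157.1   35.8] toolx [ 0.102 -0.011 -0.995] jaw yaw 75.9 | shift [ 0.5 13.1  2.5] turn 0.015 q [-0.288  0.631  1.821  0.033  0.59  -1.639] F [0.3 0.5 9.7] w 65.9
```

Request:
send_rows --pt "4 0 0 0" --pt "2 0 0 0"

```text
t: 13.23
ee_pos: [595.1, -157.9, 34.3]
orientation: [-1.074, 1.237, 0.951]
ft_force: [-2.8, 0.7, 2.2]
width: 65.8
```

Request:
send_rows --pt "0 0 0 0" --pt "0 0 0 0" --pt "0 0 0 0" --pt "-3 0 0 0" --pt "-30 0 0 0" --pt "-40 0 0 0" --pt "-40 0 0 0" --fingers 1

```text
t: 13.82
ee_pos: [580.4, -155.7, 147.0]
orientation: [-1.069, 1.242, 0.956]
ft_force: [1.1, -0.6, 0.6]
width: 88.3
```

```bash
python3 -c "
from h import *
from workcell import ctrl
d=ctrl.get_image('side');c=d['img'][140:260,270:430]
cv2.imwrite('pics/s5.png',cv2.resize(c,None,fx=4,fy=4,interpolation=cv2.INTER_CUBIC)[:,:,::-1])
plan([850,-228,300],75)
"
```

```text
t 13.87 TCP [ 584.1 -156.9  155.2] toolx [ 0.109 -0.013 -0.994] jaw yaw 75.8 | shift [-113.9 -289.3   -1.8] turn 0.015 q [-0.292  0.435  1.801  0.027  0.798 -1.632] F [2.3 0.1 4.5] w 87.9
```

View pics/s5.png

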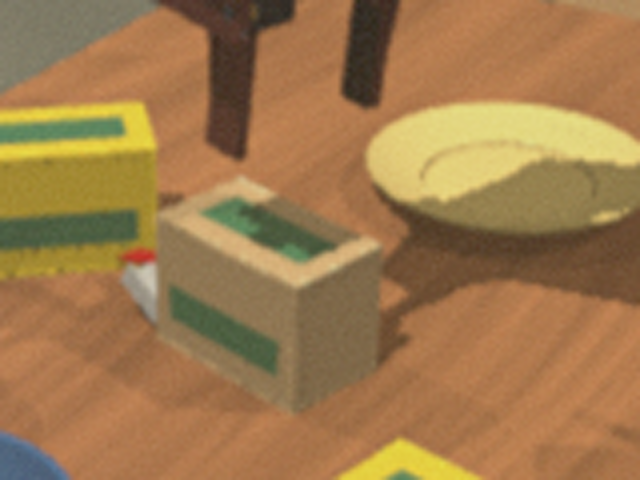

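Request:
send_rows --pt "-14 -37 0 0" --pt "-14 -37 0 0" --pt "-14 -37 0 0" --pt "-14 -37 0 0" --pt "-14 -37 0 0" --pt "-14 -37 0 0" --pt "-14 -37 0 0" --pt "-14 -37 0 0" --pt "-10 -38 0 0" --pt "-10 -38 0 0"

```text
t: 14.7
ee_pos: [925.4, -245.8, 338.7]
orientation: [-1.076, 1.234, 0.946]
ft_force: [1.4, -0.6, 0.7]
width: 87.5
```

Request:
send_rows --pt "-10 -38 0 0" --pt "-10 -38 0 0" --pt "-10 -38 0 0" --pt "-10 -38 0 0" --pt "-10 -38 0 0"

```text
t: 15.12
ee_pos: [1000.6, -264.5, 353.8]
orientation: [-1.098, 1.206, 0.911]
ft_force: [0.2, 0.3, 2.6]
width: 87.8
```

```bash
python3 -c "
from h import *
plan([850,-228,300],75)
"
```

```text
t 15.12 TCP [1000.6 -264.5  353.8] toolx [ 0.154 -0.024 -0.988] jaw yaw 75.7 | shift [ 29.1 161.4  -2.5] turn 0.013 q [-0.275  1.118  0.088  0.019  1.78  -1.591] F [0.2 0.3 2.6] w 87.8
```

Request:
send_rows --pt "-5 -40 0 0" --pt "-5 -40 0 0" --pt "-5 -40 0 0" --pt "-5 -40 0 0" --pt "-5 -40 0 0" --pt "-5 -40 0 0"

```text
t: 15.62
ee_pos: [1049.5, -275.8, 386.0]
orientation: [-1.191, 1.083, 0.765]
ft_force: [-0.3, 0.1, 0.5]
width: 87.9
```

```bash
python3 -c "
from h import *
plan([850,-228,300],75)
"
```

```text
t 15.62 TCP [1049.5 -275.8  386. ] toolx [ 0.33  -0.072 -0.941] jaw yaw 75.7 | shift [ 11.7 222.1  -4. ] turn 0.013 q [-0.274  1.1    0.086  0.02   1.611 -1.589] F [-0.3  0.1  0.5] w 87.9
```

Request:
send_rows --pt "-5 -40 0 0" --pt "-5 -40 0 0" --pt "-5 -40 0 0" --pt "-5 -40 0 0"

```text
t: 15.95
ee_pos: [1072.6, -281.2, 432.7]
orientation: [-1.248, 0.999, 0.667]
ft_force: [-0.2, -0.6, 0.5]
width: 87.6
```

```bash
python3 - <<'E'
from h import *
plan([850,-228,300],75)
from workcell import ctrl
t=ctrl.get_image('top');np.savez('pics/top6.npz',**t)
P=cloud(t);z=P[...,2]
m=((np.abs(z-80)<6)&(t['depth']>0)).astype(np.uint8)
n,l,st,ce=cv2.connectedComponentsWithStats(m)
for i in range(1,n):
    if st[i,4]>300: print(ce[i].round(),st[i,4],cv2.minAreaRect(P[l==i][:,:2].astype(np.float32)))
cv2.imwrite('pics/t6.png',t['img'][:,:,::-1])
E
```

```text
t 15.95 TCP [1072.6 -281.2  432.7] toolx [ 0.442 -0.102 -0.891] jaw yaw 75.7 | shift [ 14.5 264.1  -4.9] turn 0.012 q [-0.273  1.069  0.086  0.021  1.517 -1.588] F [-0.2 -0.6  0.5] w 87.6
[376. 135.] 509 ((785.6722412109375, -178.1549835205078), (58.112945556640625, 66.46885681152344), 42.12015151977539)
[379. 355.] 1686 ((313.9839782714844, -156.12713623046875), (67.3309555053711, 109.3264389038086), 25.12455177307129)
```

View pics/t6.png

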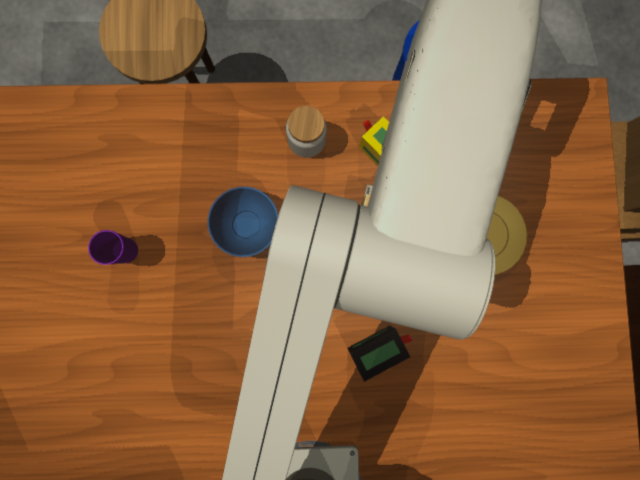

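```bash
python3 - <<'E'
from h import *
from workcell import ctrl
t=ctrl.get_image('side');np.savez('pics/side6.npz',**t)
P=cloud(t);z=P[...,2]
m=((np.abs(z-80)<5)&(t['depth']>0)).astype(np.uint8)
n,l,st,ce=cv2.connectedComponentsWithStats(m)
for i in range(1,n):
    if st[i,4]>150: print(ce[i].round(),st[i,4],cv2.minAreaRect(P[l==i][:,:2].astype(np.float32)),np.median(z[l==i]),np.median(P[l==i],0))
cv2.imwrite('pics/s6.png',t['img'][:,:,::-1])
E
```

```text
[144.  80.] 839 ((1743.255126953125, -927.6304321289062), (26.944419860839844, 1820.0445556640625), 0.015305465087294579) 80.10602303990248 [1743.84905095 -522.13257068   80.10602304]
[284. 173.] 633 ((766.6422729492188, -193.9196014404297), (109.71957397460938, 73.37373352050781), 41.68458557128906) 79.91768129261686 [ 765.05278358 -190.57892372   79.91768129]
[337. 198.] 840 ((596.4942016601562, -157.19851684570312), (70.07246398925781, 114.23554992675781), 75.59342193603516) 80.00948003329202 [ 592.3746635  -152.35867679   80.00948003]
[219. 206.] 187 ((787.8392333984375, 5.655551910400391), (88.09417724609375, 43.02547073364258), 46.15462112426758) 80.52986118898872 [774.18122146  18.46237688  80.52986119]
[463. 238.] 1231 ((314.8163757324219, -155.340087890625), (66.36876678466797, 115.66678619384766), 25.353302001953125) 80.23097028759526 [ 312.47599302 -147.59453096   80.23097029]
[383. 272.] 1713 ((393.1741638183594, 22.115427017211914), (69.30979919433594, 112.2496566772461), 79.09808349609375) 80.01113732074003 [389.29055869  26.8089327   80.01113732]
[616. 371.] 357 ((48.780799865722656, 37.0774040222168), (19.259639739990234, 92.78893280029297), 36.65217208862305) 79.89439856114114 [42.72992607 54.75548204 79.89439856]
[127. 368.] 316 ((572.7494506835938, 397.203857421875), (61.67006301879883, 26.66961669921875), 65.13237762451172) 80.11886671708805 [580.82444442 393.32142141  80.11886672]
[136. 397.] 287 ((534.9808349609375, 416.4886474609375), (65.38887023925781, 26.106897354125977), 60.75377655029297) 80.05579202330478 [525.27555314 421.31633909  80.05579202]
```

View pics/s6.png

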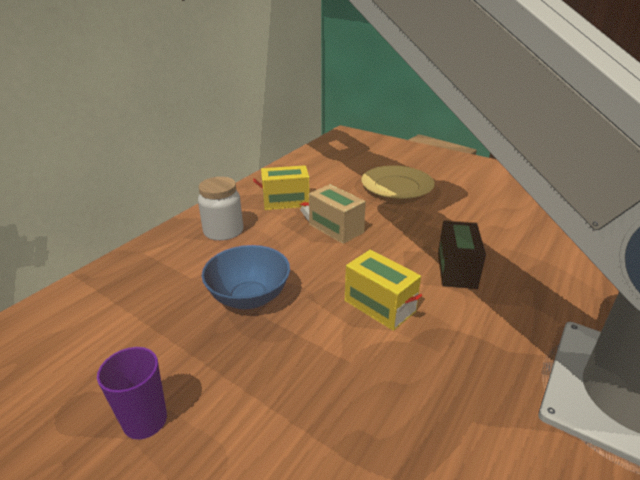

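```bash
python3 -c "
from h import *
plan([550.7,-146.7,150])
"
```

```text
t 16.05 TCP [1072.1 -281.1  434.2] toolx [ 0.442 -0.102 -0.891] jaw yaw 75.7 | shift [  8.9 608.8  -1.8] turn None q [-0.273  1.067  0.086  0.021  1.518 -1.588] F [-0.9  0.   0.6] w 87.7
```

Request:
send_rows --pt "0 40 0 0" --pt "0 40 0 0" --pt "0 40 0 0" --pt "0 40 0 0" --pt "0 40 0 0" --pt "0 40 0 0" --pt "0 40 0 0" --pt "0 40 0 0" --pt "0 40 0 0" --pt "0 40 0 0"

```text
t: 16.88
ee_pos: [771.4, -203.1, 274.2]
orientation: [-1.261, 0.979, 0.645]
ft_force: [0.8, 0.2, -0.5]
width: 87.7
```

```bash
python3 -c "
from h import *
plan([550.7,-146.7,150])
"
```

```text
t 16.88 TCP [ 771.4 -203.1  274.2] toolx [ 0.467 -0.109 -0.878] jaw yaw 75.7 | shift [-1.000e-01  2.595e+02 -1.100e+00] turn None q [-0.282  0.445  1.561  0.042  0.637 -1.629] F [ 0.8  0.2 -0.5] w 87.7
```

Request:
send_rows --pt "0 40 0 0" --pt "0 40 0 0" --pt "0 40 0 0" --pt "0 40 0 0" --pt "0 40 0 0" --pt "0 40 0 0"

```text
t: 17.38
ee_pos: [566.9, -150.4, 164.0]
orientation: [-1.271, 0.966, 0.628]
ft_force: [0.9, -0.3, -1.6]
width: 87.6
```

```bash
python3 -c "
from h import *
plan([604.2,-159,40.6],75.6)
"
```

```text
t 17.38 TCP [ 566.9 -150.4  164. ] toolx [ 0.484 -0.115 -0.867] jaw yaw 75.7 | shift [126.1  28.2  -0.2] turn 0.002 q [-0.296  0.31   2.114  0.156  0.2   -1.76 ] F [ 0.9 -0.3 -1.6] w 87.6
```

```bash
cat > kin.py <<'E'
import numpy as np
from scipy.optimize import least_squares
D=np.array([[.424,1.631,1.089,624.5,222],[1.283,.094,1.749,1035.6,179.8],[1.319,.088,1.601,1077.4,147.9],[.115,2.006,.913,470.8,244.3],[-.408,2.4,1.042,221.2,252.4],[1.118,.088,1.78,1035,353.8],[1.069,.086,1.517,1108.9,432.7],[.631,1.821,.59,612.5,35.8],[.435,1.801,.798,604.8,155.2]])
a=D[:,0];b=a+D[:,1];c=b+D[:,2];o=np.ones(len(D));Z=0*o
A=np.r_[np.c_[o,Z,np.sin(a),np.sin(b),np.sin(c)],np.c_[Z,o,np.cos(a),np.cos(b),np.cos(c)]]
y=np.r_[D[:,3],D[:,4]]
p,res,rk,_=np.linalg.lstsq(A,y,rcond=None)
if __name__=="__main__": print(p.round(1),(A@p-y).round(1))
def ik(r,z,tilt):
    c=np.pi-tilt
    f=lambda q:[p[0]+p[2]*np.sin(q[0])+p[3]*np.sin(q[0]+q[1])+p[4]*np.sin(c)-r,p[1]+p[2]*np.cos(q[0])+p[3]*np.cos(q[0]+q[1])+p[4]*np.cos(c)-z]
    s=least_squares(f,[.4,1.7]);q=s.x
    return q[0],q[1],c-q.sum(),s.cost
E
python3 kin.py; python3 - <<'E'
from kin import *
for tilt in (.4,.47,.52):
  for r,z in [(624,41),(624,120),(650,148),(650,200),(700,41),(740,41),(780,41)]:
    print(tilt,r,z,np.round(ik(r,z,tilt),3))
E
```

```text
[-63.2 303.5 606.2 501.7 395.6] [  4.7 -19.1  -5.9   5.7 -24.6 -23.1  -2.7  40.4  24.6   4.9  -3.1  -3.6
   5.8   9.1   3.1  12.3 -23.5  -4.9]
0.4 624 41 [0.485 2.134 0.123 0.   ]
0.4 624 120 [0.36  2.091 0.291 0.   ]
0.4 650 148 [0.353 2.018 0.371 0.   ]
0.4 650 200 [0.289 1.974 0.479 0.   ]
0.4 700 41 [0.561 1.972 0.209 0.   ]
0.4 740 41 [0.602 1.884 0.255 0.   ]
0.4 780 41 [0.645 1.793 0.304 0.   ]
0.47 624 41 [4.81e-01 2.19e+00 1.00e-03 0.00e+00]
0.47 624 120 [0.347 2.149 0.175 0.   ]
0.47 650 148 [0.337 2.077 0.257 0.   ]
0.47 650 200 [0.269 2.034 0.369 0.   ]
0.47 700 41 [0.553 2.031 0.088 0.   ]
0.47 740 41 [0.593 1.944 0.135 0.   ]
0.47 780 41 [0.634 1.854 0.184 0.   ]
0.52 624 41 [ 0.483  2.229 -0.09   0.   ]
0.52 624 120 [0.342 2.19  0.09  0.   ]
0.52 650 148 [0.329 2.119 0.173 0.   ]
0.52 650 200 [0.257 2.077 0.288 0.   ]
0.52 700 41 [ 5.520e-01  2.071e+00 -1.000e-03  0.000e+00]
0.52 740 41 [0.59  1.985 0.047 0.   ]
0.52 780 41 [0.629 1.896 0.096 0.   ]
```

Request:
send_rows --pt "0 40 0 0" --pt "0 40 0 0" --pt "0 40 0 0"

```text
t: 17.63
ee_pos: [488.9, -135.4, 133.2]
orientation: [-1.256, 0.969, 0.657]
ft_force: [0.3, 0.3, 0.2]
width: 87.7
```

```bash
python3 -c "
from h import *
plan([604.2,-159,40.6],75.6)
"
```

```text
t 17.63 TCP [ 488.9 -135.4  133.2] toolx [ 0.467 -0.094 -0.879] jaw yaw 76.2 | shift [137.5 -59.3   2.5] turn 0.011 q [-0.332  0.284  2.275  0.619  0.109 -2.258] F [0.3 0.3 0.2] w 87.7
```

Request:
send_rows --pt "0 38 0 0" --pt "0 38 0 0" --pt "0 38 0 0"

```text
t: 17.88
ee_pos: [415.0, -119.9, 125.1]
orientation: [-1.219, 0.994, 0.681]
ft_force: [-0.8, 0.1, 0.1]
width: 87.9
```

```bash
python3 -c "
from h import *
plan([604.2,-159,40.6],75.6)
"
```

```text
t 17.88 TCP [ 415.  -119.9  125.1] toolx [ 0.435 -0.079 -0.897] jaw yaw 75.4 | shift [ 161.2 -135.8    6.6] turn -0.003 q [-0.369  0.219  2.403  0.883  0.109 -2.537] F [-0.8  0.1  0.1] w 87.9
```

Request:
send_rows --pt "30 15 0 0.12" --pt "30 15 3 0.12"

```text
t: 18.05
ee_pos: [421.6, -119.7, 96.1]
orientation: [-0.983, 1.064, 0.581]
ft_force: [1.0, 0.5, -0.3]
width: 87.6
```

```bash
python3 -c "
from h import *
plan([415,-120,60],75.6)
"
```

```text
t 18.05 TCP [ 421.6 -119.7   96.1] toolx [ 0.402 -0.053 -0.914] jaw yaw 62.9 | shift [30.4 18.8 -8.5] turn -0.221 q [-0.373  0.309  2.379  1.121  0.108 -2.54 ] F [ 1.   0.5 -0.3] w 87.6
```

```bash
python3 -c "
from h import *
plan([235,-60,100],75.6)
"
```

```text
t 18.05 TCP [ 421.6 -119.7   96.1] toolx [ 0.402 -0.053 -0.914] jaw yaw 62.9 | shift [-81.8 175.4 -30.8] turn -0.221 q [-0.373  0.309  2.379  1.121  0.108 -2.54 ] F [ 1.   0.5 -0.3] w 87.6
```

Request:
send_rows --pt "-14 35 -6 0" --pt "-14 35 -6 0" --pt "-14 35 -6 0" --pt "-14 35 -6 0" --pt "-10 35 -6 0" --fingers 0

```text
t: 18.47
ee_pos: [310.1, -81.4, 106.3]
orientation: [-0.961, 1.097, 0.603]
ft_force: [0.4, -0.3, -0.9]
width: 57.5
```

```bash
python3 -c "
from h import *
plan([215,-55,95],75.6)
"
```

```text
t 18.47 TCP [310.1 -81.4 106.3] toolx [ 0.366 -0.045 -0.93 ] jaw yaw 62.3 | shift [-25.5  93.4 -22.3] turn -0.233 q [-0.388  0.149  2.579  1.111  0.108 -2.541] F [ 0.4 -0.3 -0.9] w 57.5
```

Request:
send_rows --pt "5 36 -9 0" --pt "5 36 -9 0" --pt "5 36 -9 0" --pt "5 36 -9 0"

```text
t: 18.8
ee_pos: [286.7, -81.4, 76.6]
orientation: [-0.923, 1.167, 0.671]
ft_force: [-0.3, 0.1, -0.2]
width: 31.6
```

```bash
python3 -c "
from h import *
plan([215,-55,95],75.6)
"
```

```text
t 18.8 TCP [286.7 -81.4  76.6] toolx [ 0.278 -0.019 -0.96 ] jaw yaw 62.0 | shift [-38.1  68.3  -8.2] turn -0.238 q [-0.416  0.244  2.58   1.074  0.108 -2.54 ] F [-0.3  0.1 -0.2] w 31.6
```

Request:
send_rows --pt "-15 38 -9 0" --pt "-15 38 -9 0" --pt "-10 38 -9 0" --pt "-8 38 -9 0"

```text
t: 19.13
ee_pos: [234.6, -114.5, 73.0]
orientation: [-0.866, 1.182, 0.768]
ft_force: [0.6, 0.2, 0.2]
width: 4.3
```

```bash
python3 -c "
from h import *
plan([215,-55,95],75.6)
"
```

```text
t 19.13 TCP [ 234.6 -114.5   73. ] toolx [ 0.214  0.058 -0.975] jaw yaw 63.0 | shift [-22.2  41.4  47. ] turn -0.219 q [-0.721  0.24   2.579  0.761  0.27  -2.541] F [0.6 0.2 0.2] w 4.3
```

Request:
send_rows --pt "-8 0 0 0.124" --pt "-8 0 0 0.124" --pt "-5 0 0 0.124" --pt "0 0 0 0.124" --pt "0 0 0 0.124" --pt "0 0 0 0.124"

```text
t: 19.63
ee_pos: [226.2, -119.2, 88.4]
orientation: [-0.244, 1.343, 0.29]
ft_force: [0.1, 0.7, -0.1]
width: 0.4
```

```bash
python3 -c "
from h import *
plan([190,-30,95],-104)
"
```

```text
t 19.63 TCP [ 226.2 -119.2   88.4] toolx [ 0.199  0.066 -0.978] jaw yaw 20.2 | shift [-7.8 96.2 -1.7] turn -0.974 q [-0.759  0.171  2.566  0.561  0.354 -1.634] F [ 0.1  0.7 -0.1] w 0.4
```

Request:
send_rows --pt "0 38 0 0" --pt "0 38 0 0" --pt "8 14 -32 0" --pt "8 14 -32 0" --pt "8 14 -32 0"

```text
t: 20.05
ee_pos: [189.3, -97.0, 93.8]
orientation: [-0.205, 1.419, 0.359]
ft_force: [0.4, -1.3, 0.2]
width: 0.4
```

```bash
python3 -c "
from h import *
plan([190,-30,95],-104)
"
```

```text
t 20.05 TCP [189.3 -97.   93.8] toolx [ 0.11   0.121 -0.987] jaw yaw 20.7 | shift [ 7.  62.  24.2] turn -0.965 q [-0.772  0.124  2.58   0.368  0.472 -1.47 ] F [ 0.4 -1.3  0.2] w 0.4
```

```bash
python3 -c "
from h import *
plan([225,10,110],-104);plan([190,130,110])
"
```

```text
t 20.05 TCP [189.3 -97.   93.8] toolx [ 0.11   0.121 -0.987] jaw yaw 20.7 | shift [ 0.9 87.6 72.8] turn -0.965 q [-0.772  0.124  2.58   0.368  0.472 -1.47 ] F [ 0.4 -1.3  0.2] w 0.4
t 20.05 TCP [189.3 -97.   93.8] toolx [ 0.11   0.121 -0.987] jaw yaw 20.7 | shift [ 11.6 211.8  82.3] turn None q [-0.772  0.124  2.58   0.368  0.472 -1.47 ] F [ 0.4 -1.3  0.2] w 0.4
```

Request:
send_rows --pt "-2 30 26 0" --pt "-2 30 26 0" --pt "0 32 22 0" --pt "0 38 3 0" --pt "3 38 3 0" --pt "3 38 2 0"

```text
t: 20.55
ee_pos: [218.6, 59.8, 122.3]
orientation: [-0.158, 1.444, 0.312]
ft_force: [0.9, 0.1, 0.2]
width: 0.5
```

```bash
python3 -c "
from h import *
plan([150,110,95],-104)
"
```

```text
t 20.55 TCP [218.6  59.8 122.3] toolx [ 0.095  0.114 -0.989] jaw yaw 17.2 | shift [ 26.2  66.3 -53.8] turn -1.027 q [ 0.066 -0.023  2.579  0.229  0.494 -0.436] F [0.9 0.1 0.2] w 0.5
```

Request:
send_rows --pt "0 38 0 0" --pt "2 38 0 0" --pt "10 -15 -32 0" --pt "10 -15 -32 0" --pt "10 -15 -32 0"

```text
t: 20.97
ee_pos: [190.6, 71.9, 124.2]
orientation: [-0.205, 1.511, 0.344]
ft_force: [0.5, -0.8, 0.8]
width: 0.3
```

```bash
python3 -c "
from h import *
plan([592,-157,130],-104)
"
```

```text
t 20.97 TCP [190.6  71.9 124.2] toolx [ 0.025  0.094 -0.995] jaw yaw 20.0 | shift [ -17.6 -352.4  298.6] turn -0.977 q [ 0.166 -0.045  2.58   0.165  0.573 -0.323] F [ 0.5 -0.8  0.8] w 0.3
```

```bash
cat >> h.py <<'E'
def seq(target,turn,n,nt=None):
    """print n rows towards target with total turn spread evenly"""
    from workcell import ctrl
    o=ctrl.get_obs();M=R.from_rotvec(o["orientation"]).as_matrix()
    w=(np.array(target,float)-o["ee_pos"])/n; dt=turn/n; out=[]
    for i in range(n):
        out.append((M.T@w).round(0).astype(int).tolist()+[round(dt,3)])
        M=M@R.from_rotvec([dt,0,0]).as_matrix()
    print(np.linalg.norm(w).round(1),str(out))
E
python3 -c "
from h import *
seq([592,-157,135],2.12,18)
"
```

```text
25.7 [[-1, -20, 17, 0.118], [-1, -17, 19, 0.118], [-1, -15, 21, 0.118], [-1, -13, 22, 0.118], [-1, -10, 24, 0.118], [-1, -7, 25, 0.118], [-1, -4, 25, 0.118], [-1, -1, 26, 0.118], [-1, 2, 26, 0.118], [-1, 5, 25, 0.118], [-1, 8, 24, 0.118], [-1, 11, 23, 0.118], [-1, 13, 22, 0.118], [-1, 16, 20, 0.118], [-1, 18, 18, 0.118], [-1, 20, 16, 0.118], [-1, 22, 13, 0.118], [-1, 23, 11, 0.118]]
```

Request:
send_rows --pt "-1 -20 17 0.118" --pt "-1 -17 19 0.118" --pt "-1 -15 21 0.118" --pt "-1 -13 22 0.118" --pt "-1 -10 24 0.118" --pt "0 -7 25 0.118" --pt "0 -4 25 0.118" --pt "0 -1 26 0.118" --pt "0 2 26 0.118" --pt "0 5 25 0.118" --fingers 1

```text
t: 21.8
ee_pos: [414.4, -66.5, 106.3]
orientation: [0.753, 1.512, -0.621]
ft_force: [0.1, -0.1, -0.4]
width: 63.5
```

```bash
python3 -c "
from h import *
plan([592,-157,135],-104)
seq([592,-157,135],1.0,8)
"
```

```text
t 21.8 TCP [414.4 -66.5 106.3] toolx [-0.012  0.095 -0.995] jaw yaw -50.0 | shift [-39.4  80.  180.6] turn 0.943 q [-0.254  0.342  2.13   0.137  0.71   0.515] F [ 0.1 -0.1 -0.4] w 63.5
25.2 [[-5, 10, 23, 0.125], [-5, 13, 21, 0.125], [-5, 15, 19, 0.125], [-5, 18, 17, 0.125], [-5, 20, 15, 0.125], [-5, 21, 12, 0.125], [-5, 23, 10, 0.125], [-5, 24, 7, 0.125]]
```

Request:
send_rows --pt "-6 10 23 0.12" --pt "-6 13 21 0.12" --pt "-5 15 19 0.12" --pt "-5 18 17 0.12" --pt "-5 20 15 0.12" --pt "-4 21 12 0.12" --pt "-4 23 10 0.12" --pt "-3 24 7 0.1"

```text
t: 22.47
ee_pos: [597.0, -164.2, 113.9]
orientation: [1.462, 1.175, -1.414]
ft_force: [0.1, -0.6, 1.0]
width: 87.6
```

```bash
python3 -c "
from h import *
plan([594,-153,34],-104.4)
"
```

```text
t 22.47 TCP [ 597.  -164.2  113.9] toolx [-0.042  0.101 -0.994] jaw yaw -106.4 | shift [80.7 -0.5 -3. ] turn -0.035 q [-0.329  0.58   1.661  0.099  0.976  1.467] F [ 0.1 -0.6  1. ] w 87.6
```

Request:
send_rows --pt "27 0 -1 -0.03" --pt "27 0 -1 0" --pt "25 0 -1 0"

```text
t: 22.72
ee_pos: [604.5, -159.7, 32.4]
orientation: [1.449, 1.177, -1.391]
ft_force: [-0.2, 0.6, -1.0]
width: 87.9
```

Request:
send_rows --pt "0 0 0 0" --pt "0 0 0 0" --pt "0 0 0 0" --pt "0 0 0 0" --pt "0 0 0 0" --fingers 0.5

```text
t: 23.13
ee_pos: [599.3, -159.0, 22.8]
orientation: [1.443, 1.192, -1.404]
ft_force: [-0.5, -0.1, -1.9]
width: 66.6
```

```bash
python3 -c "
from h import *
plan([594,-153,34],-104.4)
from workcell import ctrl
d=ctrl.get_image('side');c=d['img'][140:260,270:430]
cv2.imwrite('pics/s7.png',cv2.resize(c,None,fx=4,fy=4,interpolation=cv2.INTER_CUBIC)[:,:,::-1])
"
```

```text
t 23.13 TCP [ 599.3 -159.    22.8] toolx [-0.05   0.101 -0.994] jaw yaw -105.2 | shift [-10.2  -7.5  -5.3] turn -0.014 q [-0.319  0.715  1.675  0.109  0.835  1.438] F [-0.5 -0.1 -1.9] w 66.6
```

View pics/s7.png

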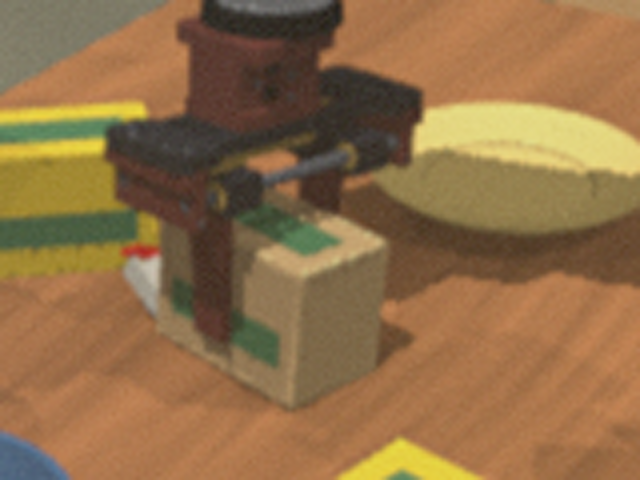

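Request:
send_rows --pt "-12 0 0 0" --pt "-12 0 0 -0.1" --pt "0 0 0 -0.12" --pt "0 0 0 -0.12" --pt "0 0 0 -0.12" --pt "0 0 0 -0.12" --pt "0 0 0 -0.12" --pt "0 0 0 -0.12" --pt "0 0 0 -0.12" --pt "0 0 0 -0.12"

```text
t: 24.02
ee_pos: [605.8, -165.2, 64.9]
orientation: [0.64, 1.559, -0.517]
ft_force: [0.1, -0.5, -2.3]
width: 65.9
```

```bash
python3 -c "
from h import *
plan([594,-153,28],-40)
"
```

```text
t 24.02 TCP [ 605.8 -165.2   64.9] toolx [-0.034  0.095 -0.995] jaw yaw -41.9 | shift [ 38.2  -0.7 -13.6] turn -0.033 q [-0.324  0.655  1.663  0.102  0.889  0.342] F [ 0.1 -0.5 -2.3] w 65.9
```

Request:
send_rows --pt "20 0 -3 0" --pt "14 0 -3 0" --pt "6 0 0 0" --pt "4 0 0 0"

```text
t: 24.35
ee_pos: [604.9, -159.2, 29.6]
orientation: [0.633, 1.547, -0.509]
ft_force: [-0.4, 5.0, 16.2]
width: 65.7
```

```bash
python3 -c "
from h import *
plan([594,-153,23],-40)
"
```

```text
t 24.35 TCP [ 604.9 -159.2   29.6] toolx [-0.021  0.09  -0.996] jaw yaw -41.5 | shift [  7.4  -3.  -11.8] turn -0.025 q [-0.316  0.699  1.685  0.11   0.809  0.332] F [-0.4  5.  16.2] w 65.7
```

Touching down. I'll press a bit more, then release and lift.

Request:
send_rows --pt "4 0 0 0" --pt "3 0 0 0"

```text
t: 24.52
ee_pos: [606.6, -157.6, 27.4]
orientation: [0.637, 1.544, -0.508]
ft_force: [-4.5, 4.5, 10.8]
width: 65.7
```

Request:
send_rows --pt "0 0 0 0" --pt "0 0 0 0" --pt "0 0 0 0" --pt "-3 0 0 0" --pt "-25 0 0 0" --pt "-40 0 0 0" --pt "-40 0 0 0" --pt "-40 0 0 0" --fingers 1

```text
t: 25.18
ee_pos: [606.0, -170.8, 175.9]
orientation: [0.637, 1.556, -0.511]
ft_force: [-0.1, 1.1, -0.4]
width: 87.6
```

```bash
python3 -c "
from h import *
plan([600,500,330],-42)
from workcell import ctrl
d=ctrl.get_image('side');c=d['img'][140:260,270:430]
cv2.imwrite('pics/s8.png',cv2.resize(c,None,fx=4,fy=4,interpolation=cv2.INTER_CUBIC)[:,:,::-1])
"
```

```text
t 25.18 TCP [ 606.  -170.8  175.9] toolx [-0.029  0.095 -0.995] jaw yaw -41.6 | shift [ -89.4  503.  -461.3] turn 0.007 q [-0.333  0.509  1.613  0.091  1.08   0.35 ] F [-0.1  1.1 -0.4] w 87.6
```

View pics/s8.png

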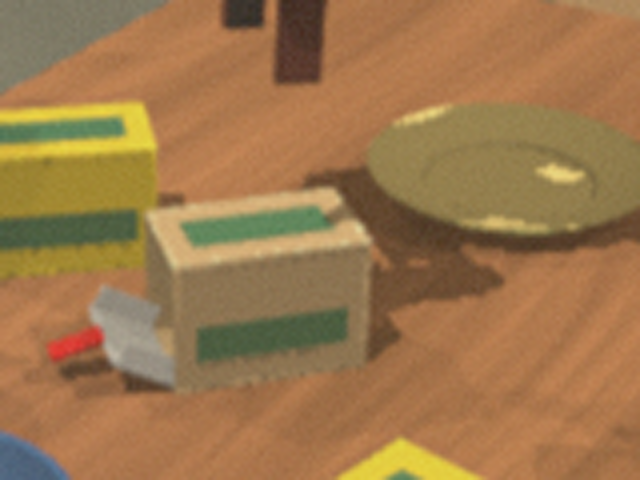

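```bash
python3 -c "
from h import *
seq([790,553,340],0,19)
"
```

```text
40.2 [[-5, 35, -19, 0.0], [-5, 35, -19, 0.0], [-5, 35, -19, 0.0], [-5, 35, -19, 0.0], [-5, 35, -19, 0.0], [-5, 35, -19, 0.0], [-5, 35, -19, 0.0], [-5, 35, -19, 0.0], [-5, 35, -19, 0.0], [-5, 35, -19, 0.0], [-5, 35, -19, 0.0], [-5, 35, -19, 0.0], [-5, 35, -19, 0.0], [-5, 35, -19, 0.0], [-5, 35, -19, 0.0], [-5, 35, -19, 0.0], [-5, 35, -19, 0.0], [-5, 35, -19, 0.0], [-5, 35, -19, 0.0]]
```

Request:
send_rows --pt "-15 34 -19 0" --pt "-15 34 -19 0" --pt "-10 35 -19 0" --pt "-6 35 -19 0" --pt "-5 35 -19 0" --pt "-5 35 -19 0" --pt "-5 35 -19 0" --pt "-5 35 -19 0" --pt "-5 35 -19 0" --pt "-5 35 -19 0"

```text
t: 26.07
ee_pos: [708.8, 203.3, 306.3]
orientation: [0.649, 1.519, -0.518]
ft_force: [1.8, -0.5, 0.2]
width: 88.1
```

```bash
python3 -c "
from h import *
plan([790,553,340],-42)
seq([820,553,340],0,9)
from workcell import ctrl
t=ctrl.get_image('top');np.savez('pics/top9.npz',**t)
P=cloud(t);z=P[...,2]
m=((np.abs(z-80)<6)&(t['depth']>0)).astype(np.uint8)
n,l,st,ce=cv2.connectedComponentsWithStats(m)
for i in range(1,n):
    if st[i,4]>300: print(ce[i].round(),st[i,4],cv2.minAreaRect(P[l==i][:,:2].astype(np.float32)))
cv2.imwrite('pics/t9.png',t['img'][:,:,::-1])
"
```

```text
t 26.07 TCP [708.8 203.3 306.3] toolx [ 0.004  0.086 -0.996] jaw yaw -42.5 | shift [  -3.2  313.6 -178.1] turn -0.009 q [0.228 0.512 1.294 0.086 1.313 0.951] F [ 1.8 -0.5  0.2] w 88.1
40.9 [[0, 37, -17, 0.0], [0, 37, -17, 0.0], [0, 37, -17, 0.0], [0, 37, -17, 0.0], [0, 37, -17, 0.0], [0, 37, -17, 0.0], [0, 37, -17, 0.0], [0, 37, -17, 0.0], [0, 37, -17, 0.0]]
[389. 144.] 1495 ((766.709716796875, -195.79539489746094), (110.01661682128906, 67.6203384399414), 41.98893737792969)
[375. 219.] 1556 ((602.6043701171875, -157.9429931640625), (109.94099426269531, 66.81253051757812), 48.362728118896484)
[294. 320.] 1660 ((392.9085693359375, 21.759817123413086), (66.04663848876953, 110.11333465576172), 79.25542449951172)
[379. 355.] 1686 ((314.2282409667969, -155.86663818359375), (66.90380096435547, 109.29740142822266), 25.415294647216797)
```

View pics/t9.png

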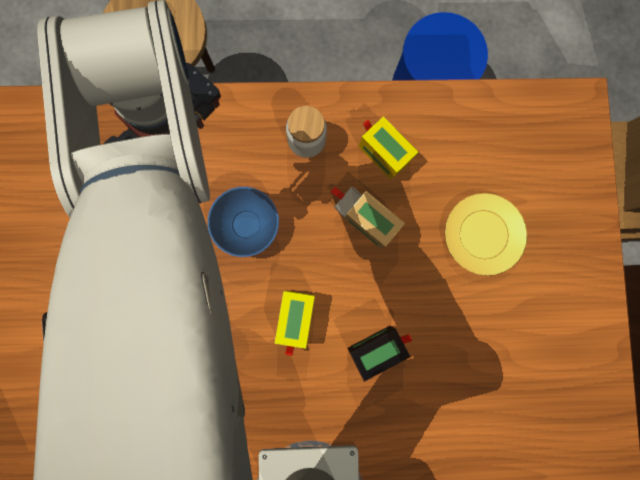

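Request:
send_rows --pt "0 37 -17 0" --pt "0 37 -17 0" --pt "0 37 -17 0" --pt "0 37 -17 0" --pt "0 37 -17 0" --pt "0 37 -17 0" --pt "0 37 -17 0" --pt "0 36 -10 0" --pt "0 36 -10 0" --pt "0 36 -10 0"

```text
t: 26.95
ee_pos: [835.6, 563.4, 344.3]
orientation: [0.657, 1.507, -0.505]
ft_force: [2.4, 1.0, 0.9]
width: 87.8
```

```bash
python3 -c "
from h import *
plan([850,595,340],-42)
"
```

```text
t 26.95 TCP [835.6 563.4 344.3] toolx [ 0.019  0.094 -0.995] jaw yaw -42.4 | shift [  7.5  32.5 -10.4] turn -0.007 q [0.56  1.108 0.123 0.072 1.843 1.324] F [2.4 1.  0.9] w 87.8
```

Request:
send_rows --pt "-3 38 -12 0" --pt "-3 38 -12 0" --pt "-3 38 -12 0" --pt "-3 38 -12 0" --pt "-3 38 -12 0" --pt "-3 38 -12 0" --pt "-3 38 -12 0" --pt "-3 38 -12 0"

```text
t: 27.62
ee_pos: [797.2, 722.4, 337.3]
orientation: [0.78, 1.405, -0.372]
ft_force: [0.3, -0.1, -0.3]
width: 87.4
```

```bash
python3 -c "
from h import *
plan([850,595,340],-42)
"
```

```text
t 27.62 TCP [797.2 722.4 337.3] toolx [ 0.162  0.209 -0.964] jaw yaw -42.8 | shift [-20.7 -54.1 125.2] turn -0.013 q [0.71  1.142 0.087 0.053 1.649 1.471] F [ 0.3 -0.1 -0.3] w 87.4
```

Request:
send_rows --pt "-3 38 6 0" --pt "-3 38 6 0" --pt "-3 38 6 0" --pt "-3 38 6 0" --pt "-3 38 6 0"

```text
t: 28.03
ee_pos: [824.8, 745.6, 382.3]
orientation: [0.873, 1.325, -0.248]
ft_force: [0.2, 0.9, 0.2]
width: 87.6
```

```bash
python3 -c "
from h import *
plan([547,-212,150],-42)
from workcell import ctrl
M=R.from_rotvec(ctrl.get_obs()['orientation']).as_matrix();print(M.round(3), np.degrees(np.arctan2(M[1,0],M[0,0])),np.degrees(np.arccos(-M[2,0])))
"
```

```text
t 28.03 TCP [824.8 745.6 382.3] toolx [ 0.271  0.31  -0.911] jaw yaw -42.5 | shift [-160.4 -908.2  444.5] turn -0.009 q [0.708 1.113 0.087 0.059 1.521 1.461] F [0.2 0.9 0.2] w 87.6
[[ 0.271  0.619  0.737]
 [ 0.31   0.669 -0.676]
 [-0.911  0.412 -0.01 ]] 48.830304997916784 24.3126428771148
```

Request:
send_rows --pt "-3 38 4 0" --pt "-7 -36 17 0" --pt "-7 -36 17 0" --pt "-7 -36 17 0" --pt "-7 -36 17 0" --pt "-7 -36 17 0" --pt "-7 -36 17 0" --pt "-7 -36 17 0" --pt "-7 -36 17 0" --pt "-7 -36 17 0"

```text
t: 28.87
ee_pos: [738.6, 441.2, 321.3]
orientation: [0.908, 1.286, -0.197]
ft_force: [0.1, 1.0, 0.1]
width: 88.1
```

Request:
send_rows --pt "-7 -36 17 0" --pt "-7 -36 17 0" --pt "-7 -36 17 0" --pt "-7 -36 17 0" --pt "-7 -36 17 0" --pt "-7 -36 17 0" --pt "-7 -36 17 0" --pt "-7 -36 17 0" --pt "-7 -36 17 0"

```text
t: 29.62
ee_pos: [638.7, 90.0, 235.8]
orientation: [0.917, 1.248, -0.183]
ft_force: [0.2, -0.1, -1.0]
width: 87.9
```

```bash
cat >> h.py <<'E'
def grasp(c,yaw,xg,zg,back):
    from workcell import ctrl
    M=R.from_rotvec(ctrl.get_obs()['orientation']).as_matrix();a=M[:,0]
    g=np.array([c[0]+xg*np.cos(np.radians(yaw)),c[1]+xg*np.sin(np.radians(yaw)),zg])
    T=g+18.7*a-back*a
    print("jaw z comp",M[2,2].round(3),"tilt az",np.degrees(np.arctan2(a[1],a[0])).round(1),"alpha",np.degrees(np.arccos(-a[2])).round(1),"T",T.round(1))
    plan(T,yaw+90);return T
E
python3 -c "
from h import *
grasp((602.6,-158),228.4,0,57,120)
"
```

```text
jaw z comp 0.025 tilt az 44.6 alpha 29.7 T [ 566.8 -193.2  145. ]
t 29.62 TCP [638.7  90.  235.8] toolx [ 0.353  0.348 -0.868] jaw yaw -42.9 | shift [ -45.  -269.4  137.9] turn -0.023 q [-0.056  0.32   1.863  0.615  0.689  0.257] F [ 0.2 -0.1 -1. ] w 87.9
```

Request:
send_rows --pt "-6 -34 17 0" --pt "-6 -34 17 0" --pt "-6 -34 17 0" --pt "-6 -34 17 0" --pt "-6 -34 17 0" --pt "-6 -34 17 0" --pt "-6 -34 17 0" --pt "-4 -28 16 0"

```text
t: 30.28
ee_pos: [566.5, -210.2, 156.5]
orientation: [0.909, 1.214, -0.187]
ft_force: [0.5, -0.1, 0.5]
width: 88.3
```

```bash
python3 -c "
from h import *
grasp((602.6,-158),228.4,0,57,120)
grasp((602.6,-158),228.4,0,57,0)
"
```

```text
jaw z comp 0.057 tilt az 40.8 alpha 30.3 T [ 563.9 -191.4  144.5]
t 30.28 TCP [ 566.5 -210.2  156.5] toolx [ 0.382  0.33  -0.863] jaw yaw -43.5 | shift [ 15.6   4.6 -15.4] turn -0.033 q [-0.63   0.462  1.876  0.737  0.821 -0.405] F [ 0.5 -0.1  0.5] w 88.3
jaw z comp 0.057 tilt az 40.8 alpha 30.3 T [ 609.7 -151.8   40.9]
t 30.28 TCP [ 566.5 -210.2  156.5] toolx [ 0.382  0.33  -0.863] jaw yaw -43.5 | shift [135.6   4.6 -15.4] turn -0.033 q [-0.63   0.462  1.876  0.737  0.821 -0.405] F [ 0.5 -0.1  0.5] w 88.3
```

Request:
send_rows --pt "0 4 -15 0.03" --pt "30 0 0 0" --pt "34 0 0 0" --pt "34 0 0 0"

```text
t: 30.62
ee_pos: [600.9, -184.6, 81.0]
orientation: [0.933, 1.182, -0.224]
ft_force: [-10.0, -0.3, 12.2]
width: 87.7
```

```bash
python3 -c "
from h import *
grasp((602.6,-158),228.4,0,57,0)
from workcell import ctrl
d=ctrl.get_image('side');c=d['img'][130:260,260:430]
cv2.imwrite('pics/s10.png',cv2.resize(c,None,fx=4,fy=4,interpolation=cv2.INTER_CUBIC)[:,:,::-1])
"
```

```text
jaw z comp 0.069 tilt az 37.0 alpha 30.5 T [ 610.2 -152.3   40.9]
t 30.62 TCP [ 600.9 -184.6   81. ] toolx [ 0.406  0.306 -0.861] jaw yaw -46.3 | shift [ 48.2   5.4 -19.7] turn -0.082 q [-0.553  0.595  1.888  0.893  0.653 -0.489] F [-10.   -0.3  12.2] w 87.7
```

View pics/s10.png

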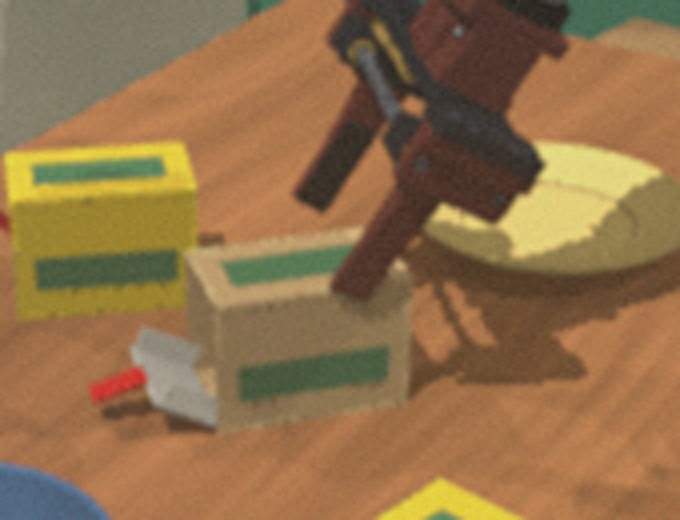

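Request:
send_rows --pt "-25 0 0 0" --pt "-10 3 -20 0" --pt "0 0 0 0"

```text
t: 30.92
ee_pos: [580.6, -176.2, 111.3]
orientation: [0.939, 1.177, -0.221]
ft_force: [-1.0, -0.8, -0.0]
width: 87.8
```

```bash
python3 -c "
from h import *
grasp((602.6,-158),228.4,0,57,0)
from workcell import ctrl
M=R.from_rotvec(ctrl.get_obs()['orientation']).as_matrix();print(M.round(3))
t=ctrl.get_image('side')
P=cloud(t);z=P[...,2]
m=((np.abs(z-80)<5)&(t['depth']>0)).astype(np.uint8)
n,l,st,ce=cv2.connectedComponentsWithStats(m)
for i in range(1,n):
    if st[i,4]>150 and abs(ce[i][0]-337)<60: print(ce[i].round(),st[i,4],cv2.minAreaRect(P[l==i][:,:2].astype(np.float32)))
"
```

```text
jaw z comp 0.069 tilt az 37.0 alpha 30.9 T [ 610.3 -152.2   41. ]
t 30.92 TCP [ 580.6 -176.2  111.3] toolx [ 0.411  0.309 -0.858] jaw yaw -46.4 | shift [79.9 -3.2 -1.8] turn -0.084 q [-0.563  0.521  1.932  0.872  0.679 -0.465] F [-1.  -0.8 -0. ] w 87.8
[[ 0.411  0.599  0.688]
 [ 0.309  0.618 -0.723]
 [-0.858  0.51   0.069]]
[284. 173.] 630 ((767.61328125, -195.2513885498047), (110.08673095703125, 73.07221984863281), 41.55345153808594)
[366. 201.] 888 ((534.801513671875, -179.56983947753906), (111.944091796875, 70.85577392578125), 54.1108283996582)
[383. 272.] 1718 ((393.4610290527344, 22.451053619384766), (69.8160171508789, 111.61689758300781), 79.04914855957031)
```

```bash
python3 -c "
from h import *
from workcell import ctrl
d=ctrl.get_image('side');c=d['img'][130:260,260:430]
cv2.imwrite('pics/s11.png',cv2.resize(c,None,fx=4,fy=4,interpolation=cv2.INTER_CUBIC)[:,:,::-1])
d=ctrl.get_image('top');cv2.imwrite('pics/t11.png',d['img'][:,:,::-1])
"
```

```text
(no output)
```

View pics/s11.png

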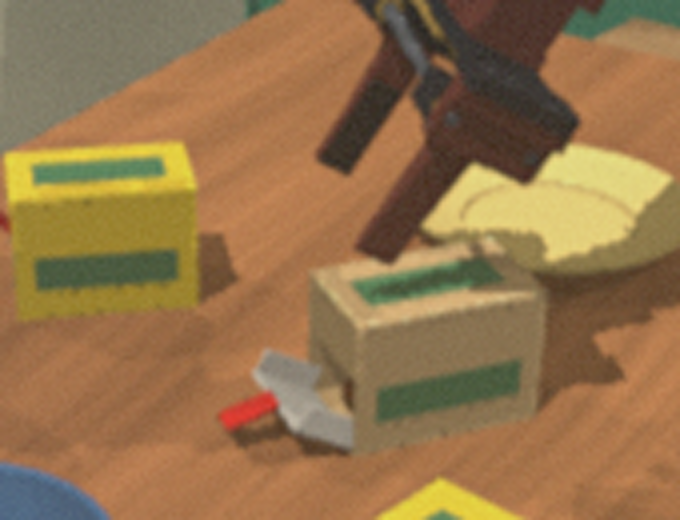

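View pics/t11.png

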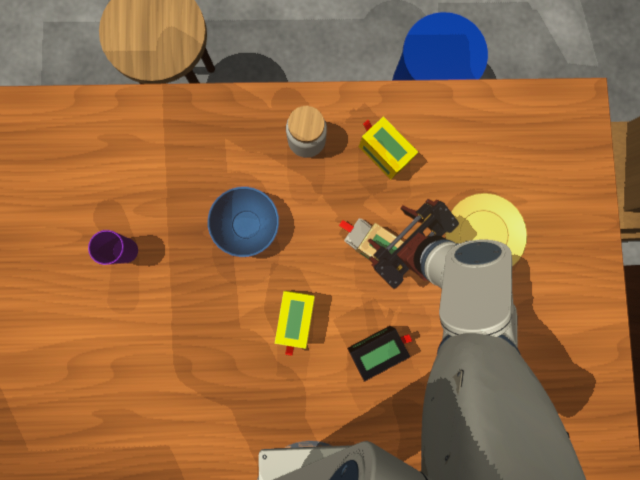

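```bash
python3 -c "
from h import *
T=grasp((534.8,-179.6),234,0,57,90)
seq(T,0.07,4)
"
```

```text
jaw z comp 0.071 tilt az 36.7 alpha 31.0 T [ 505.4 -201.5  118.1]
t 31.07 TCP [ 583.  -178.3  111. ] toolx [ 0.413  0.307 -0.857] jaw yaw -46.5 | shift [-45.3 -57.2 -36. ] turn -0.183 q [-0.563  0.525  1.927  0.873  0.678 -0.465] F [ 0.3 -0.5  0.5] w 87.7
20.3 [[-11, -14, -9, 0.018], [-11, -14, -9, 0.018], [-11, -15, -9, 0.018], [-11, -15, -8, 0.018]]
```

Request:
send_rows --pt "-14 -12 -9 0.02" --pt "-12 -15 -9 0.02" --pt "-11 -15 -9 0.02" --pt "-11 -15 -9 0.02"

```text
t: 31.4
ee_pos: [507.4, -203.4, 121.6]
orientation: [1.004, 1.167, -0.271]
ft_force: [0.5, 0.4, -0.1]
width: 87.8
```

```bash
python3 -c "
from h import *
from workcell import ctrl
t=ctrl.get_image('top')
P=cloud(t);z=P[...,2]
m=((np.abs(z-80)<6)&(t['depth']>0)).astype(np.uint8)
n,l,st,ce=cv2.connectedComponentsWithStats(m)
for i in range(1,n):
    if st[i,4]>150: print(ce[i].round(),st[i,4],cv2.minAreaRect(P[l==i][:,:2].astype(np.float32)))
c=t['img'][180:300,310:470]
cv2.imwrite('pics/t12.png',cv2.resize(c,None,fx=4,fy=4,interpolation=cv2.INTER_CUBIC)[:,:,::-1])
T=grasp((534.8,-179.6),234,0,57,0)
"
```

```text
[389. 144.] 1497 ((767.00390625, -196.05511474609375), (110.27482604980469, 68.05767822265625), 41.64863204956055)
[387. 250.] 1571 ((534.98681640625, -181.77789306640625), (110.05294036865234, 66.91950988769531), 54.28177261352539)
[294. 320.] 1654 ((392.8746643066406, 21.707971572875977), (65.95921325683594, 110.30599212646484), 79.27546691894531)
[379. 355.] 1687 ((314.296142578125, -156.1309814453125), (66.6038818359375, 109.7106704711914), 25.2925968170166)
jaw z comp 0.035 tilt az 36.1 alpha 31.0 T [ 542.6 -173.9   41. ]
t 31.45 TCP [ 504.3 -203.5  121.3] toolx [ 0.416  0.303 -0.858] jaw yaw -50.6 | shift [93.7  0.2 -1.3] turn -0.254 q [-0.694  0.452  2.037  0.869  0.711 -0.513] F [-2.4  0.4 -0.6] w 88.1
```

View pics/t12.png

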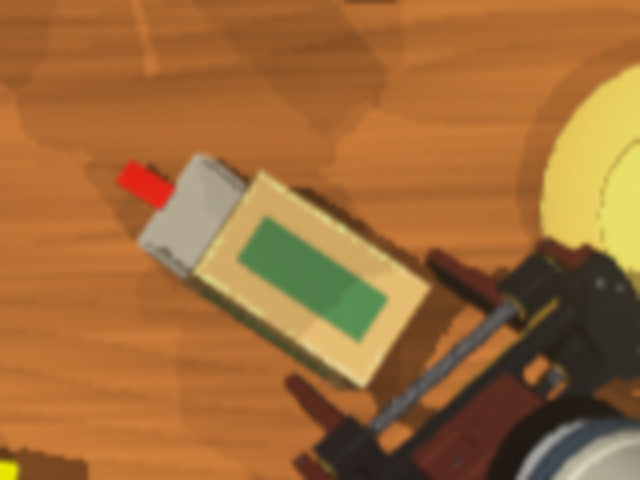

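Request:
send_rows --pt "10 0 2 -0.04" --pt "25 0 0 0"

```text
t: 31.62
ee_pos: [521.3, -199.0, 93.9]
orientation: [0.969, 1.161, -0.253]
ft_force: [0.3, 0.2, 0.0]
width: 88.3
```

```bash
python3 -c "
from h import *
T=grasp((535,-181.8),234,0,57,0)
"
```

```text
jaw z comp 0.064 tilt az 35.0 alpha 31.0 T [ 542.9 -176.3   41. ]
t 31.62 TCP [ 521.3 -199.    93.9] toolx [ 0.422  0.296 -0.857] jaw yaw -48.9 | shift [61.2 -0.2 -6.3] turn -0.224 q [-0.664  0.513  2.027  0.939  0.658 -0.607] F [0.3 0.2 0. ] w 88.3
```

Request:
send_rows --pt "0 0 -8 0" --pt "18 0 -2 0"

```text
t: 31.78
ee_pos: [523.5, -187.3, 76.7]
orientation: [0.968, 1.16, -0.254]
ft_force: [0.4, -0.4, -0.1]
width: 87.6
```

```bash
python3 -c "
from h import *
T=grasp((535,-181.8),234,0,57,0)
"
```

```text
jaw z comp 0.065 tilt az 34.8 alpha 31.0 T [ 542.9 -176.3   41. ]
t 31.78 TCP [ 523.5 -187.3   76.7] toolx [ 0.423  0.294 -0.857] jaw yaw -48.9 | shift [42.1  0.3  2.1] turn -0.226 q [-0.641  0.542  2.042  0.998  0.62  -0.657] F [ 0.4 -0.4 -0.1] w 87.6
```

No contact and below the carton top, so I'll advance the rest.

Request:
send_rows --pt "20 0 0 0" --pt "20 0 -1 0"

```text
t: 31.95
ee_pos: [540.9, -175.3, 42.5]
orientation: [0.967, 1.157, -0.255]
ft_force: [0.5, -0.3, 0.7]
width: 87.6
```

```bash
python3 -c "
from h import *
T=grasp((535,-181.8),234,0,57,0)
"
```

```text
jaw z comp 0.068 tilt az 34.5 alpha 31.0 T [ 542.9 -176.3   41. ]
t 31.95 TCP [ 540.9 -175.3   42.5] toolx [ 0.425  0.292 -0.857] jaw yaw -49.0 | shift [ 1.9 -0.1  2. ] turn -0.227 q [-0.6    0.618  2.03   1.102  0.569 -0.739] F [ 0.5 -0.3  0.7] w 87.6
```

Request:
send_rows --pt "-1 0 0 0" --pt "-1 0 0 0" --pt "-1 0 0 0" --pt "-1 0 0 0" --pt "-1 0 0 0" --fingers 0.5

```text
t: 32.37
ee_pos: [538.4, -176.3, 46.9]
orientation: [0.966, 1.16, -0.254]
ft_force: [0.1, -0.4, -2.4]
width: 66.9
```

```bash
python3 -c "
from h import *
from workcell import ctrl
T=grasp((535,-181.8),234,0,57,0)
d=ctrl.get_image('side');c=d['img'][130:260,260:430]
cv2.imwrite('pics/s13.png',cv2.resize(c,None,fx=4,fy=4,interpolation=cv2.INTER_CUBIC)[:,:,::-1])
M=R.from_rotvec(ctrl.get_obs()['orientation']).as_matrix();np.save('Mgrasp.npy',M);print(M.round(3))
"
```

```text
jaw z comp 0.066 tilt az 34.8 alpha 30.9 T [ 542.9 -176.3   41. ]
t 32.37 TCP [ 538.4 -176.3   46.9] toolx [ 0.422  0.293 -0.858] jaw yaw -48.9 | shift [ 7.  -0.2  2.6] turn -0.225 q [-0.604  0.607  2.031  1.084  0.576 -0.724] F [ 0.1 -0.4 -2.4] w 66.9
[[ 0.423  0.625  0.656]
 [ 0.293  0.591 -0.752]
 [-0.858  0.51   0.067]]
```

View pics/s13.png

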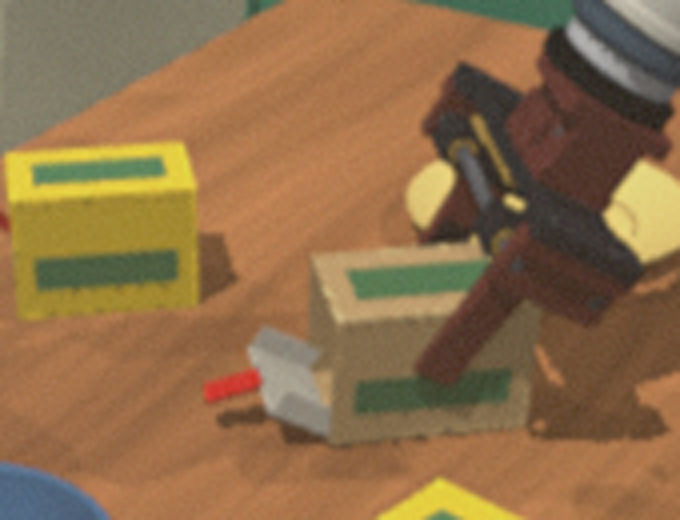

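```bash
cat > pour.py <<'E'
from h import *
Mg=np.load('Mgrasp.npy')
zc=np.array([0,0,1.])-Mg[2,2]*Mg[:,2]; zc/=np.linalg.norm(zc)
yc=Mg[:,2].copy(); xc=np.cross(yc,zc)
if xc@np.array([-.7,-.7,0])<0: yc=-yc; xc=-xc
Cw=np.stack([xc,yc,zc],1); Ct=Mg.T@Cw       # carton axes in tool
# grasp point in carton coords: from TCP world at grasp 
tcp=np.array([538.4,-176.3,46.9]); g=tcp-18.7*Mg[:,0]
org=np.array([535,-181.8,0.])
off=Cw.T@(org-tcp)                            # carton origin rel TCP in carton axes
off[1]=0.
PT={'origin':(0,0,0),'hinge':(-53.5,0,5),'lip':(-88.1,0,25),'lipL':(-88.1,30,25),'lipR':(-88.1,-30,25),'cheekL':(-80.6,31,38),'cheekR':(-80.6,-31,38),'tabend':(-118,0,17)}
for i,s in enumerate([(x,y,z) for x in(-55,55) for y in(-33,33) for z in(0,80)]): PT['c%d'%i]=s
def pts(M,T):
    C=M@Ct
    return {k:np.array(T)+C@(off+np.array(v)) for k,v in PT.items()},C
def state():
    from workcell import ctrl
    o=ctrl.get_obs();return R.from_rotvec(o["orientation"]).as_matrix(),o["ee_pos"],o
def report(M,T):
    P,C=pts(M,T)
    x=C[:,0];print("pitch",np.degrees(np.arcsin(x[2])).round(1),"tilt",np.degrees(np.arccos(C[2,2])).round(1),"roll(y z)",np.degrees(np.arcsin(C[2,1])).round(1),"spout az",np.degrees(np.arctan2(-x[1],-x[0])).round(0),
      "lip",P['lip'].round(0),"tab",P['tabend'].round(0),"hinge",P['hinge'].round(0),"minbox z",min(P['c%d'%i][2] for i in range(8)).round(0))
E
python3 - <<'E'
from pour import *
print(off,np.degrees(np.arcsin(Ct)).round(0))
M,T,o=state()
for d in range(0,-170,-15):
    M2=M@R.from_rotvec([np.radians(d),0,0]).as_matrix()
    print(d,end=' ');report(M2,np.zeros(3))
E
```

```text
[  6.17845162   0.         -46.9226847 ] [[-31.  -0. -59.]
 [-59.   0.  31.]
 [  0.  90.   0.]]
0 pitch 0.0 tilt 3.8 roll(y z) 3.8 spout az 41.0 lip [ 63.  53. -22.] tab [ 86.  72. -30.] hinge [ 37.  29. -42.] minbox z -49.0
-15 pitch 1.7 tilt 11.5 roll(y z) 11.3 spout az 54.0 lip [ 51.  63. -24.] tab [ 70.  86. -33.] hinge [ 34.  32. -42.] minbox z -54.0
-30 pitch 5.0 tilt 18.9 roll(y z) 18.2 spout az 66.0 lip [ 38.  70. -28.] tab [ 52.  96. -38.] hinge [ 30.  35. -44.] minbox z -59.0
-45 pitch 9.7 tilt 26.2 roll(y z) 24.1 spout az 78.0 lip [ 24.  74. -34.] tab [ 33. 101. -46.] hinge [ 25.  36. -46.] minbox z -64.0
-60 pitch 15.6 tilt 33.1 roll(y z) 28.3 spout az 90.0 lip [ 11.  74. -40.] tab [ 14. 101. -55.] hinge [ 21.  36. -48.] minbox z -68.0
-75 pitch 22.3 tilt 39.5 roll(y z) 30.6 spout az 102.0 lip [ -2.  70. -48.] tab [ -3.  95. -66.] hinge [ 16.  35. -50.] minbox z -72.0
-90 pitch 29.7 tilt 45.3 roll(y z) 30.6 spout az 114.0 lip [-13.  62. -56.] tab [-18.  85. -76.] hinge [ 13.  32. -53.] minbox z -74.0
-105 pitch 37.4 tilt 50.4 roll(y z) 28.4 spout az 126.0 lip [-21.  52. -64.] tab [-29.  71. -87.] hinge [ 10.  29. -55.] minbox z -75.0
-120 pitch 45.0 tilt 54.7 roll(y z) 24.1 spout az 140.0 lip [-27.  39. -71.] tab [-36.  53. -96.] hinge [  8.  24. -58.] minbox z -75.0
-135 pitch 52.1 tilt 58.1 roll(y z) 18.3 spout az 156.0 lip [-28.  24. -76.] tab [ -38.   33. -104.] hinge [  8.  20. -60.] minbox z -74.0
-150 pitch 57.8 tilt 60.3 roll(y z) 11.4 spout az 176.0 lip [-26.  10. -80.] tab [ -35.   13. -109.] hinge [  9.  15. -61.] minbox z -71.0
-165 pitch 61.2 tilt 61.5 roll(y z) 3.9 spout az -159.0 lip [-20.  -5. -82.] tab [ -28.   -6. -112.] hinge [ 11.  10. -61.] minbox z -67.0
```

```bash
python3 - <<'E'
from pour import *
from scipy.optimize import least_squares
for f in ("top0","top4"):
    d=dict(np.load(f"pics/{f}.npz"));P=cloud(d).reshape(-1,3)
    m=(np.hypot(P[:,0]-605,P[:,1]-126)<95)&(P[:,2]>50)&(P[:,2]<70)&(d["depth"].ravel()>0)
    q=P[m]
    s=least_squares(lambda v:np.hypot(q[:,0]-v[0],q[:,1]-v[1])-v[2],[605,126,76],loss='soft_l1')
    print(f,len(q),s.x.round(1))
seq([538+20,-176,130],0,3)
seq([662,70,185],0,10)
E
```

```text
top0 884 [605.5 129.   72.8]
top4 899 [605.5 129.1  72.8]
28.4 [[-21, 18, 6, 0.0], [-21, 18, 6, 0.0], [-21, 18, 6, 0.0]]
30.8 [[1, 29, -9, 0.0], [1, 29, -9, 0.0], [1, 29, -9, 0.0], [1, 29, -9, 0.0], [1, 29, -9, 0.0], [1, 29, -9, 0.0], [1, 29, -9, 0.0], [1, 29, -9, 0.0], [1, 29, -9, 0.0], [1, 29, -9, 0.0]]
```

Request:
send_rows --pt "-12 8 1 0" --pt "-20 14 2 0" --pt "-20 14 2 0" --pt "-18 18 0 0" --pt "-14 20 -6 0"

```text
t: 32.83
ee_pos: [544.4, -157.9, 157.9]
orientation: [0.971, 1.166, -0.262]
ft_force: [-0.1, -0.8, -2.3]
width: 66.5
```

```bash
python3 - <<'E'
from pour import *
M,T,o=state()
print(T,o['qpos'].round(2),M[:,0].round(3),M[2,2].round(3),o['width'])
report(M,T)
seq([655,65,185],0,8)
E
```

```text
[ 544.35153415 -157.94817854  157.93870461] [-0.56  0.39  2.01  0.82  0.7  -0.35] [ 0.417  0.293 -0.861] 0.059 66.46792869823246
pitch 0.3 tilt 3.4 roll(y z) 3.4 spout az 41.0 lip [ 607. -105.  136.] tab [630. -86. 127.] hinge [ 582. -129.  116.] minbox z 109.0
31.3 [[11, 27, -12, 0.0], [11, 27, -12, 0.0], [11, 27, -12, 0.0], [11, 27, -12, 0.0], [11, 27, -12, 0.0], [11, 27, -12, 0.0], [11, 27, -12, 0.0], [11, 27, -12, 0.0]]
```

Request:
send_rows --pt "7 18 -8 0" --pt "10 27 -12 0" --pt "10 27 -12 0" --pt "10 27 -12 0" --pt "10 27 -12 0" --pt "10 27 -12 0" --pt "9 22 -10 0" --pt "6 15 -7 0" --pt "4 10 -4 0" --pt "2 5 -2 0"

```text
t: 33.67
ee_pos: [650.0, 59.9, 202.7]
orientation: [0.97, 1.151, -0.263]
ft_force: [-1.3, 0.2, -3.2]
width: 66.9
```

```bash
python3 - <<'E'
from pour import *
M,T,o=state()
print(T,o['qpos'].round(2),M[:,0].round(3),M[2,2].round(3),o['width'])
report(M,T)
for d in (-75,-90,-105,-120,-135,-150):
    M2=M@R.from_rotvec([np.radians(d),0,0]).as_matrix()
    print(d,end=' ');report(M2,np.zeros(3))
seq([660,70,185],-1.2,10)
E
```

```text
[649.96254278  59.8672384  202.73831255] [-0.08  0.36  1.91  0.68  0.53  0.23] [ 0.428  0.286 -0.857] 0.071 66.94414172259862
pitch -0.0 tilt 4.1 roll(y z) 4.1 spout az 41.0 lip [713. 112. 181.] tab [736. 131. 173.] hinge [688.  88. 161.] minbox z 154.0
-75 pitch 22.5 tilt 39.7 roll(y z) 30.7 spout az 101.0 lip [ -1.  70. -48.] tab [ -2.  95. -66.] hinge [ 17.  34. -50.] minbox z -72.0
-90 pitch 29.9 tilt 45.5 roll(y z) 30.7 spout az 113.0 lip [-12.  62. -56.] tab [-17.  85. -77.] hinge [ 13.  32. -53.] minbox z -74.0
-105 pitch 37.6 tilt 50.6 roll(y z) 28.3 spout az 125.0 lip [-21.  52. -64.] tab [-28.  71. -87.] hinge [ 11.  28. -55.] minbox z -75.0
-120 pitch 45.2 tilt 54.9 roll(y z) 24.0 spout az 139.0 lip [-26.  39. -71.] tab [-35.  53. -97.] hinge [  9.  24. -58.] minbox z -75.0
-135 pitch 52.3 tilt 58.2 roll(y z) 18.1 spout az 156.0 lip [-28.  25. -76.] tab [ -38.   34. -104.] hinge [  8.  20. -60.] minbox z -74.0
-150 pitch 58.0 tilt 60.4 roll(y z) 11.2 spout az 176.0 lip [-25.  10. -80.] tab [ -35.   13. -110.] hinge [  9.  15. -61.] minbox z -71.0
2.3 [[2, 0, 0, -0.12], [2, 0, 0, -0.12], [2, 0, 0, -0.12], [2, 0, 0, -0.12], [2, 0, 0, -0.12], [2, 0, 0, -0.12], [2, 0, 0, -0.12], [2, 0, 0, -0.12], [2, 0, 0, -0.12], [2, 0, 0, -0.12]]
```

Request:
send_rows --pt "3 0 0 -0.1" --pt "3 0 0 -0.12" --pt "3 0 0 -0.12" --pt "3 0 0 -0.12" --pt "3 0 0 -0.12" --pt "3 0 0 -0.12" --pt "3 0 0 -0.12" --pt "3 0 0 -0.12" --pt "3 0 0 -0.12" --pt "3 0 0 -0.1"

```text
t: 34.5
ee_pos: [657.7, 64.9, 177.5]
orientation: [-0.102, 1.053, 0.417]
ft_force: [-0.2, -0.2, -2.1]
width: 66.7
```

```bash
python3 - <<'E'
from pour import *
M,T,o=state()
print(T,o['qpos'].round(2),M[:,0].round(3),M[2,2].round(3),o['width'])
report(M,T)
seq([660,72,158],-.2,3)
from workcell import ctrl
d=ctrl.get_image('side');c=d['img'][120:320,160:430]
cv2.imwrite('pics/s14.png',cv2.resize(c,None,fx=2.9,fy=2.9,interpolation=cv2.INTER_CUBIC)[:,:,::-1])
E
```

```text
[657.66979671  64.89893154 177.5131508 ] [-0.07  0.41  1.91  0.72  0.49 -1.02] [ 0.425  0.285 -0.859] 0.498 66.71347134780017
pitch 19.9 tilt 37.1 roll(y z) 29.9 spout az 97.0 lip [661. 137. 132.] tab [662. 163. 116.] hinge [676. 100. 128.] minbox z 107.0
7.0 [[7, 1, -2, -0.067], [7, 1, -2, -0.067], [7, 1, -2, -0.067]]
```

View pics/s14.png

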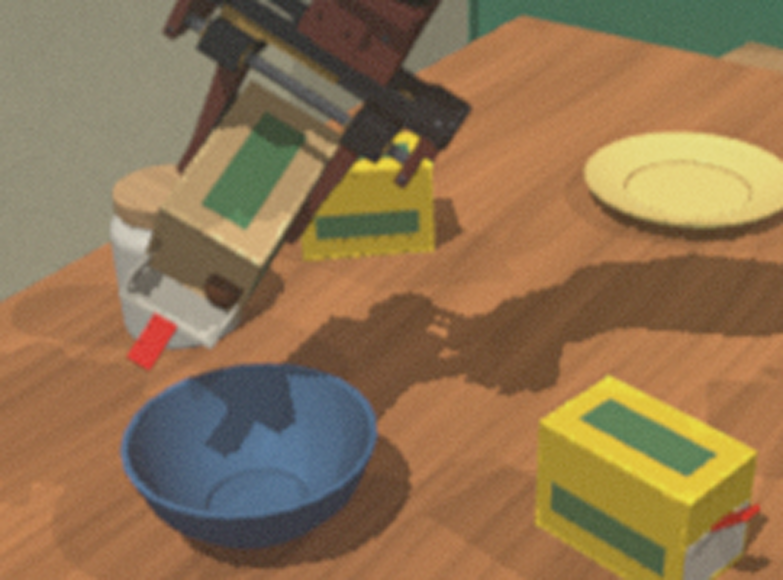

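```bash
python3 - <<'E'
from pour import *
M,T,o=state()
for d in (0,-15,-25,-35,-45,-55,-65,-75):
    M2=M@R.from_rotvec([np.radians(d),0,0]).as_matrix()
    P,C=pts(M2,np.zeros(3));x=C[:,0]
    print(d,"pitch",np.degrees(np.arcsin(x[2])).round(0),'R',P['lipR'].round(0),'L',P['lipL'].round(0),'chR',P['cheekR'].round(0),'tab',P['tabend'].round(0),'head',np.degrees(np.arctan2(-x[1],-x[0])).round(0),[P['c%d'%i].round(0).tolist() for i in range(8) if P['c%d'%i][2]<-55])
seq([648,74,160],-.1,3)
E
```

```text
0 pitch 20.0 R [-22.  63. -60.] L [ 27.  80. -31.] chR [-29.  59. -48.] tab [  4.  98. -62.] head 97.0 [[-6.0, 26.0, -71.0]]
-15 pitch 27.0 R [-30.  50. -69.] L [ 12.  81. -38.] chR [-37.  45. -56.] tab [-12.  89. -73.] head 109.0 [[-6.0, 16.0, -73.0]]
-25 pitch 32.0 R [-33.  40. -74.] L [  2.  79. -44.] chR [-40.  35. -61.] tab [-21.  81. -80.] head 117.0 [[-4.0, 10.0, -75.0]]
-35 pitch 37.0 R [-34.  29. -78.] L [ -7.  75. -49.] chR [-41.  24. -65.] tab [-28.  71. -87.] head 125.0 [[-1.0, 4.0, -75.0]]
-45 pitch 42.0 R [-34.  18. -81.] L [-16.  69. -55.] chR [-41.  13. -69.] tab [-34.  60. -93.] head 134.0 [[2.0, -1.0, -75.0]]
-55 pitch 47.0 R [-32.   7. -84.] L [-22.  62. -61.] chR [-38.   2. -71.] tab [-37.  47. -99.] head 144.0 [[7.0, -6.0, -75.0]]
-65 pitch 52.0 R [-28.  -4. -85.] L [-28.  53. -67.] chR [-34.  -9. -73.] tab [ -38.   34. -104.] head 155.0 [[12.0, -10.0, -74.0]]
-75 pitch 56.0 R [-22. -14. -86.] L [-32.  44. -72.] chR [-29. -19. -74.] tab [ -37.   21. -108.] head 168.0 [[17.0, -14.0, -72.0], [6.0, 50.0, -56.0]]
7.2 [[4, 3, -5, -0.033], [4, 4, -4, -0.033], [4, 4, -4, -0.033]]
```

Request:
send_rows --pt "7 3 -7 -0.06" --pt "9 4 -7 -0.06" --pt "10 4 -4 -0.06" --pt "3 0 0 -0.06"

```text
t: 34.88
ee_pos: [649.4, 74.4, 144.4]
orientation: [-0.319, 0.998, 0.542]
ft_force: [-1.0, -0.2, -1.8]
width: 66.7
```

```bash
python3 - <<'E'
from pour import *
M,T,o=state()
print(T,o['qpos'].round(2))
report(M,T);P,C=pts(M,T);print(P['lipR'].round(0))
seq([648,70,152],-.2,3)
E
```

```text
[649.42828684  74.41043969 144.35815276] [-0.05  0.45  1.94  0.82  0.43 -1.36]
pitch 26.5 tilt 42.8 roll(y z) 30.8 spout az 108.0 lip [642. 140.  92.] tab [639. 164.  72.] hinge [664. 107.  92.] minbox z 71.0
[621. 126.  76.]
3.0 [[-3, -1, 0, -0.067], [-3, -1, 0, -0.067], [-3, -1, 0, -0.067]]
```

Request:
send_rows --pt "-3 -3 1 -0.06" --pt "-3 -2 0 -0.06" --pt "-2 0 0 -0.05" --pt "0 0 0 0"

```text
t: 35.22
ee_pos: [646.8, 66.6, 150.5]
orientation: [-0.468, 0.959, 0.629]
ft_force: [-0.7, 0.3, -1.8]
width: 66.1
```

```bash
python3 - <<'E'
from pour import *
M,T,o=state()
print(T,o['ft_force'])
report(M,T);P,C=pts(M,T);print(P['lipR'].round(0))
from workcell import ctrl
d=ctrl.get_image('side');c=d['img'][120:320,160:430]
cv2.imwrite('pics/s15.png',cv2.resize(c,None,fx=2.9,fy=2.9,interpolation=cv2.INTER_CUBIC)[:,:,::-1])
E
```

```text
[646.78050552  66.6461093  150.46879596] [-0.67657076  0.31007389 -1.77333603]
pitch 31.3 tilt 46.1 roll(y z) 30.0 spout az 115.0 lip [632. 127.  93.] tab [627. 149.  72.] hinge [659.  98.  97.] minbox z 76.0
[614. 108.  78.]
```

View pics/s15.png

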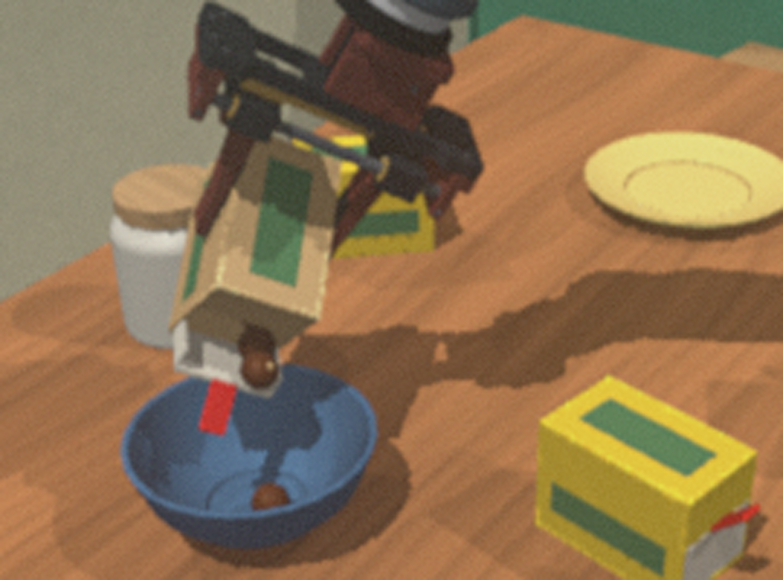

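```bash
python3 - <<'E'
from pour import *
seq([655,92,152],-.35,8)
E
```

```text
3.3 [[1, 2, 3, -0.044], [1, 1, 3, -0.044], [1, 1, 3, -0.044], [1, 1, 3, -0.044], [1, 1, 3, -0.044], [1, 1, 3, -0.044], [1, 1, 3, -0.044], [1, 1, 3, -0.044]]
```

Request:
send_rows --pt "0 1 2 -0.03" --pt "0 1 3 -0.044" --pt "0 1 3 -0.044" --pt "0 1 3 -0.044" --pt "0 1 3 -0.044" --pt "0 1 3 -0.044" --pt "0 1 3 -0.044" --pt "0 1 3 -0.044"

```text
t: 35.93
ee_pos: [652.0, 87.8, 161.4]
orientation: [-0.768, 0.855, 0.794]
ft_force: [-0.6, -0.7, -2.6]
width: 66.8
```

```bash
python3 - <<'E'
from pour import *
M,T,o=state()
print(T,o['ft_force'],o['qpos'].round(2))
report(M,T);P,C=pts(M,T);print(P['lipR'].round(0))
from workcell import ctrl
d=ctrl.get_image('side');c=d['img'][120:320,160:430]
cv2.imwrite('pics/s16.png',cv2.resize(c,None,fx=2.9,fy=2.9,interpolation=cv2.INTER_CUBIC)[:,:,::-1])
seq([655,124,152],-.35,8)
E
```

```text
[651.96042039  87.79875635 161.41536352] [-0.64448677 -0.69551508 -2.59340943] [-0.02  0.43  1.93  0.75  0.44 -1.76]
pitch 41.1 tilt 52.3 roll(y z) 26.1 spout az 132.0 lip [628. 134.  94.] tab [619. 150.  70.] hinge [661. 114. 105.] minbox z 86.0
[618. 109.  81.]
4.6 [[2, 2, 3, -0.044], [2, 2, 3, -0.044], [2, 2, 3, -0.044], [2, 2, 4, -0.044], [2, 2, 4, -0.044], [2, 1, 4, -0.044], [2, 1, 4, -0.044], [2, 1, 4, -0.044]]
```

View pics/s16.png

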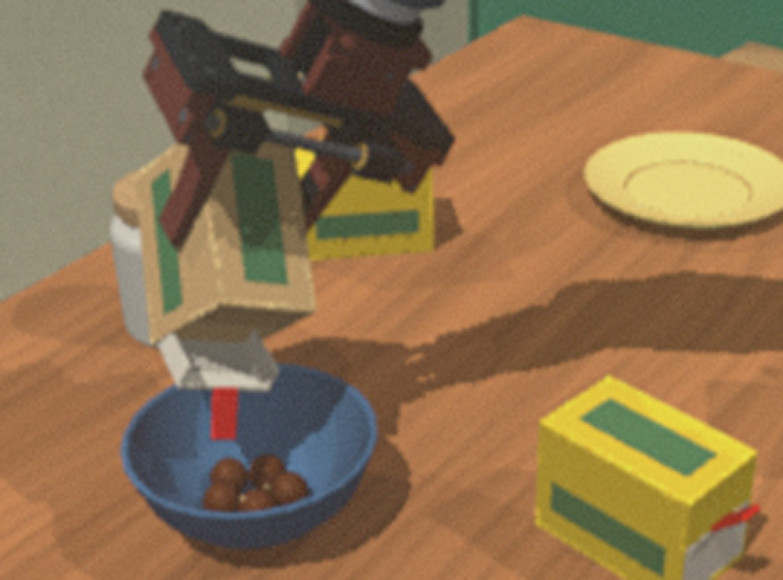

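Request:
send_rows --pt "-20 0 0 0" --pt "-25 0 0 0" --pt "0 0 0 0.12" --pt "0 0 0 0.12" --pt "0 0 0 0.12" --pt "0 0 0 0.12" --pt "0 0 0 0.12" --pt "0 0 0 0.12" --pt "0 0 0 0.12" --pt "0 0 0 0.12"

```text
t: 36.82
ee_pos: [631.3, 75.2, 203.4]
orientation: [0.12, 1.1, 0.281]
ft_force: [-0.5, -0.2, -2.2]
width: 66.8
```

```bash
python3 - <<'E'
from pour import *
M,T,o=state()
print(T,o['ft_force'],o['qpos'].round(2))
report(M,T)
for d in (40,50,60):
    M2=M@R.from_rotvec([np.radians(d),0,0]).as_matrix()
    print(d,end=' ');report(M2,np.zeros(3))
seq([540,-175,200],.85,10)
E
```

```text
[631.27469544  75.17067521 203.39516059] [-0.50945112 -0.21439315 -2.18853378] [-0.05  0.33  1.95  0.67  0.51 -0.69]
pitch 13.8 tilt 30.7 roll(y z) 26.9 spout az 86.0 lip [647. 149. 165.] tab [653. 176. 151.] hinge [654. 111. 156.] minbox z 137.0
40 pitch 2.1 tilt 11.5 roll(y z) 11.3 spout az 53.0 lip [ 52.  62. -24.] tab [ 71.  85. -33.] hinge [ 34.  32. -43.] minbox z -54.0
50 pitch 0.7 tilt 6.4 roll(y z) 6.4 spout az 45.0 lip [ 60.  56. -23.] tab [ 82.  76. -31.] hinge [ 37.  30. -42.] minbox z -51.0
60 pitch 0.2 tilt 1.3 roll(y z) 1.3 spout az 36.0 lip [ 67.  48. -22.] tab [ 91.  65. -30.] hinge [ 39.  27. -42.] minbox z -48.0
26.6 [[-11, -23, -9, 0.085], [-11, -23, -7, 0.085], [-11, -24, -5, 0.085], [-11, -24, -3, 0.085], [-11, -24, -1, 0.085], [-11, -24, 1, 0.085], [-11, -24, 3, 0.085], [-11, -24, 5, 0.085], [-11, -23, 7, 0.085], [-11, -23, 9, 0.085]]
```

Request:
send_rows --pt "-8 -23 -9 0.108" --pt "-8 -23 -7 0.108" --pt "-8 -24 -5 0.108" --pt "-8 -24 -3 0.108" --pt "-8 -24 -1 0.108" --pt "-6 -24 2 0.108" --pt "-4 -24 4 0.108" --pt "-2 -24 6 0.108" --pt "0 -23 8 0.108" --pt "0 -20 10 0.1"

```text
t: 37.65
ee_pos: [542.6, -154.4, 149.7]
orientation: [1.129, 1.138, -0.375]
ft_force: [0.5, -0.2, -1.8]
width: 66.2
```

```bash
python3 - <<'E'
from pour import *
M,T,o=state()
print(T,o['ft_force'],o['qpos'].round(2))
report(M,T)
seq([540,-175,70],.0,5)
from workcell import ctrl
d=ctrl.get_image('side');cv2.imwrite('pics/s17.png',d['img'][:,:,::-1])
E
```

```text
[ 542.58140983 -154.40001046  149.66589364] [ 0.5146221  -0.15577462 -1.79803621] [-0.56  0.39  2.03  0.87  0.66 -0.22]
pitch -0.3 tilt 1.2 roll(y z) -1.1 spout az 31.0 lip [ 612. -111.  128.] tab [638. -96. 120.] hinge [ 583. -129.  108.] minbox z 102.0
16.5 [[12, -10, 4, 0.0], [12, -10, 4, 0.0], [12, -10, 4, 0.0], [12, -10, 4, 0.0], [12, -10, 4, 0.0]]
```

View pics/s17.png

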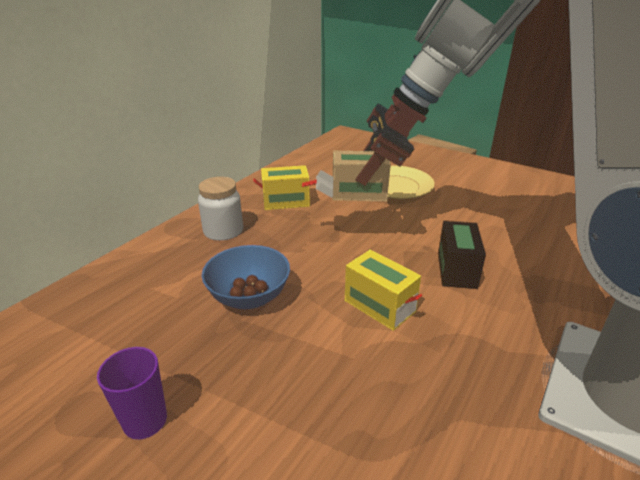

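Five nuts are in the bowl (245,287), and the carton is level in the gripper. Lowering it now.

Request:
send_rows --pt "14 -12 3 0" --pt "15 -12 3 0" --pt "15 -12 3 0" --pt "15 -12 3 0" --pt "12 -9 2 0"

```text
t: 38.12
ee_pos: [539.0, -179.8, 57.7]
orientation: [1.14, 1.125, -0.391]
ft_force: [-0.7, 0.1, -1.4]
width: 66.8
```

```bash
python3 - <<'E'
from pour import *
M,T,o=state()
print(T,o['ft_force'],o['qpos'].round(2))
report(M,T)
seq([T[0],T[1],47],.0,4)
E
```

```text
[ 538.95506989 -179.79955448   57.73597337] [-0.74634399  0.13815614 -1.36004499] [-0.6   0.58  2.04  1.09  0.56 -0.52]
pitch -0.3 tilt 1.0 roll(y z) -1.0 spout az 30.0 lip [ 610. -138.   36.] tab [ 635. -123.   28.] hinge [ 580. -155.   16.] minbox z 10.0
2.7 [[2, -1, 0, 0.0], [2, -1, 0, 0.0], [2, -1, 0, 0.0], [2, -1, 0, 0.0]]
```

Request:
send_rows --pt "3 -2 0 0" --pt "3 -2 0 0" --pt "2 -1 0 0" --pt "2 -1 0 0"

```text
t: 38.45
ee_pos: [538.5, -179.7, 43.9]
orientation: [1.144, 1.126, -0.395]
ft_force: [0.2, 0.6, 1.3]
width: 66.2
```

```bash
python3 - <<'E'
from pour import *
M,T,o=state()
print(T,o['ft_force'])
report(M,T)
E
```

```text
[ 538.49687013 -179.73350972   43.92932606] [0.16664211 0.60074682 1.30219347]
pitch -0.2 tilt 1.2 roll(y z) -1.2 spout az 30.0 lip [ 609. -138.   22.] tab [ 635. -123.   14.] hinge [ 579. -155.    2.] minbox z -4.0
```

Request:
send_rows --pt "0 0 0 0" --pt "-1 0 0 0" --pt "-1 0 0 0" --pt "-1 0 0 0" --pt "-1 0 0 0" --fingers 1

```text
t: 38.87
ee_pos: [538.9, -181.1, 51.0]
orientation: [1.142, 1.121, -0.392]
ft_force: [0.0, -0.4, -0.4]
width: 87.6
```

```bash
python3 - <<'E'
from pour import *
M,T,o=state()
print(T,o['ft_force'],o['width'])
from workcell import ctrl
d=ctrl.get_image('side');c=d['img'][130:260,260:430]
cv2.imwrite('pics/s18.png',cv2.resize(c,None,fx=4,fy=4,interpolation=cv2.INTER_CUBIC)[:,:,::-1])
E
```

```text
[ 538.8752872  -181.12702245   50.97870396] [ 0.00851544 -0.3847628  -0.4064504 ] 87.55692555233985
```

View pics/s18.png

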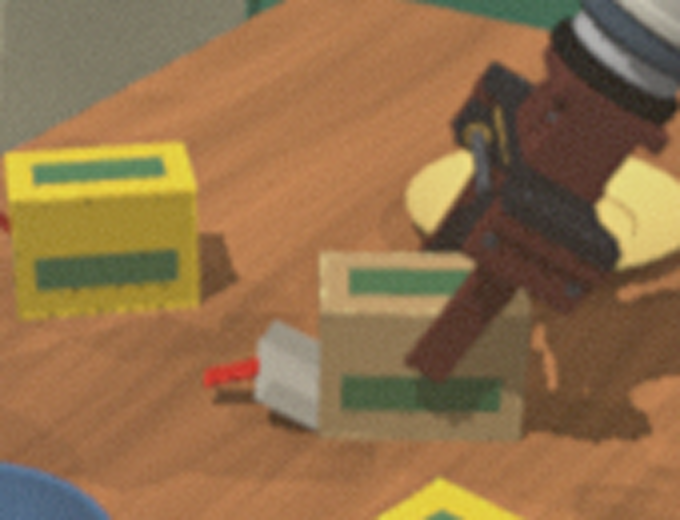

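Request:
send_rows --pt "-12 0 0 0" --pt "-12 0 0 0"

```text
t: 39.08
ee_pos: [528.0, -187.0, 71.2]
orientation: [1.143, 1.123, -0.392]
ft_force: [1.3, -0.4, 0.4]
width: 87.7
```

```bash
python3 - <<'E'
from pour import *
M0=R.from_rotvec([1.142,1.121,-.392]).as_matrix()
M,T,o=state()
print(T,o['ft_force'],M0.T@(T-np.array([538.9,-181.1,51])))
E
```

```text
[ 527.95584408 -186.97655027   71.16863055] [ 1.27217278 -0.36960888  0.38159449] [-23.67551518  -0.20876173  -0.71305649]
```

Straight withdrawal with no contact, so I'll continue.

Request:
send_rows --pt "-20 0 0 0" --pt "-25 0 0 0" --pt "-35 0 0 0" --pt "-40 0 0 0" --pt "-40 0 0 0"

```text
t: 39.5
ee_pos: [453.4, -228.7, 208.6]
orientation: [1.144, 1.136, -0.393]
ft_force: [0.9, -0.8, 0.3]
width: 88.1
```

```bash
python3 - <<'E'
from pour import *
from workcell import ctrl
M,T,o=state();print(T,o['ft_force'],o['t'])
d=ctrl.get_image('side');cv2.imwrite('pics/s19.png',d['img'][:,:,::-1])
c=d['img'][150:260,280:430];cv2.imwrite('pics/s19c.png',cv2.resize(c,None,fx=4,fy=4,interpolation=cv2.INTER_CUBIC)[:,:,::-1])
t=ctrl.get_image('top');cv2.imwrite('pics/t19.png',t['img'][:,:,::-1])
P=cloud(t);z=P[...,2]
m=((np.abs(z-80)<7)&(t['depth']>0)).astype(np.uint8)
n,l,st,ce=cv2.connectedComponentsWithStats(m)
for i in range(1,n):
    if st[i,4]>150:
        q=P[l==i];A=np.c_[q[:,:2],np.ones(len(q))];k=np.linalg.lstsq(A,q[:,2],rcond=None)[0]
        print(ce[i].round(),st[i,4],cv2.minAreaRect(q[:,:2].astype(np.float32)),"slope",k[:2].round(3),np.median(q[:,2]).round(1))
hsv=cv2.cvtColor(t['img'],cv2.COLOR_RGB2HSV)
Ps=cloud(d);hs=cv2.cvtColor(d['img'],cv2.COLOR_RGB2HSV)
for nm,h,PP in (("top",hsv,P),("side",hs,Ps)):
    m=(((h[...,0]<6)|(h[...,0]>174))&(h[...,1]>170)&(h[...,2]>80)).astype(np.uint8)
    n,l,st,ce=cv2.connectedComponentsWithStats(m)
    for i in range(1,n):
        if st[i,4]>12: print(nm,ce[i].round(1),st[i,4],np.median(PP[l==i],0).round(1))
q=P.reshape(-1,3);mm=(np.hypot(q[:,0]-605,q[:,1]-129)<95)&(q[:,2]>50)&(q[:,2]<70)
from scipy.optimize import least_squares
s=least_squares(lambda v:np.hypot(q[mm,0]-v[0],q[mm,1]-v[1])-v[2],[605,126,76],loss='soft_l1');print("bowl",s.x)
E
```

```text
[ 453.39133986 -228.72988361  208.6088903 ] [ 0.93920776 -0.77570752  0.27810322] 39.5
[389. 144.] 1500 ((766.8413696289062, -195.94757080078125), (110.10197448730469, 68.76521301269531), 42.090065002441406) slope [ 0.005 -0.002] 79.5
[386. 249.] 1580 ((536.326416015625, -179.3334503173828), (109.93061065673828, 66.46109008789062), 31.346525192260742) slope [ 0.002 -0.004] 79.6
[294. 320.] 1663 ((392.97918701171875, 21.718198776245117), (66.03167724609375, 110.08110809326172), 79.29739379882812) slope [0.    0.001] 79.7
[379. 355.] 1699 ((314.1900329589844, -156.22592163085938), (67.22282409667969, 109.86251068115234), 25.375795364379883) slope [-0.005  0.   ] 79.7
top [367.  124.1] 41 [ 818.6 -150.2   63. ]
top [357.5 212.7] 86 [ 624.2 -126.5   22.6]
top [406.  338.6] 70 [ 342.9 -216.7   60.8]
top [289.  350.7] 50 [326.1  34.4  62.3]
side [256.4 181.9] 14 [ 814.9 -146.5   62.5]
side [317.1 222.7] 50 [ 623.5 -122.1   22.7]
side [414.5 297.8] 41 [323.5  40.3  64.8]
bowl [605.55900365 129.04762739  72.79400441]
```

View pics/s19.png

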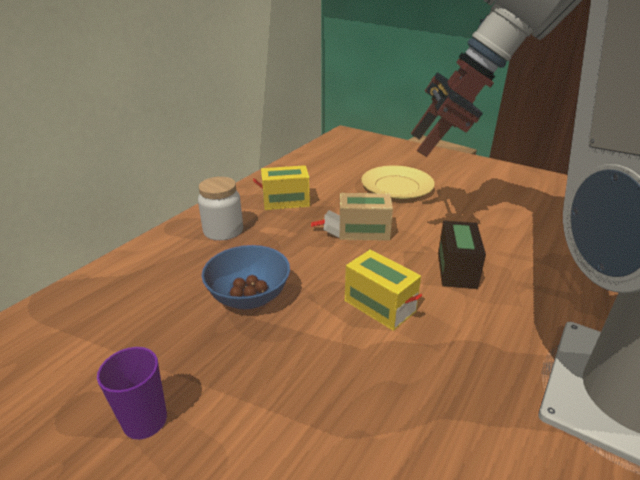

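View pics/t19.png

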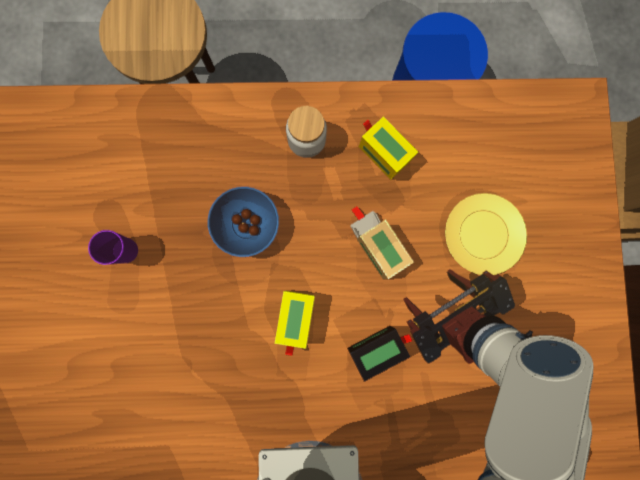

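View pics/s19c.png

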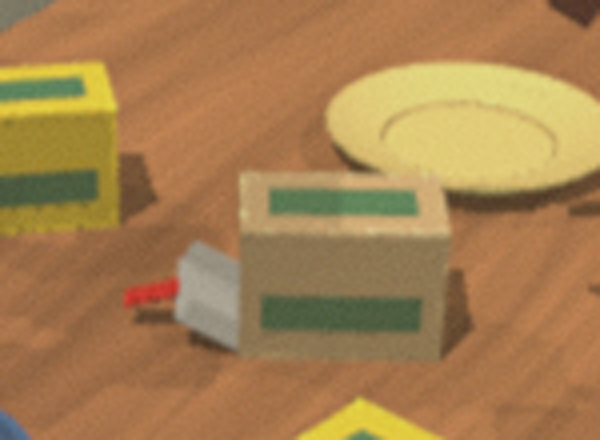

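```bash
python3 -c "
from workcell import ctrl
print(ctrl.close_job())"
```

```text
the job is handed in; nothing more can be done
None
```

The job is handed in. The spout is out, all five nuts are in the bowl, and the carton is back upright on the table and released. It took 39.5 s of the 67 s allowed, and no verdict was reported.

**What I did:** I pushed the red tab out and down to its stop. The moves cannot tilt the tool directly, so I tilted it by overreaching at the edge of the arm's reach. I then turned the carton on the table and gripped it with the tool leaning about 31°. Over the bowl I turned about the tool's own axis until the carton tipped about 52° in all and the nuts rolled out. I turned it back and set it down.

**Last checks:**
- **Nuts:** five are visible in the bowl in the side view just before hand-in. None is outside it.
- **Bowl:** its centre is (605.6, 129.0) against (605.5, 129.0) at the start, so it has not moved.
- **Carton:** its top is level to within 0.005 rad at 79.6 mm, matching the untouched cartons standing on the table. The gripper is clear of it.
- **Spout:** the tab is 22.6 mm above the table and well out from the carton, which I estimate at about 1.0 rad.
- **Sugar jar, tumbler and plate:** they look where they were in the images; I did not measure them again.

**What went wrong on the way:**
- **Carton tipped up:** pushing the tab at its stop briefly lifted the carton's back end. It settled flat when I let go.
- **Carton dragged:** on the first tilted grasp a finger landed on the carton's top with 12 N. Backing off then dragged it about 70 mm, and it stayed upright. I measured it again and re-gripped cleanly.
- **Elbow at its stops:** while I tilted the tool, elbow readings reached 0.086 and 2.581 rad against a stated range of 0.09 to 2.58. The low reading is slightly past the stated limit. I took the limit as rounded and could not confirm it was within tolerance.

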